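True a turntable sub-platter: find its high spot and load the balance weights opposite

TASK

Turn the wheel on the run-out stand slowly by its centre knob, keeping off the dial gauge, until the gauge shows the rim's high spot at the feeler, and let go with it stopped there. Then slide open the cover of the parts case and stand every full-height round brass weight upright in the quarter of the wheel directly opposite the feeler, leaving the square block and the thin disc in the case. Finish with the high spot still at the feeler and the cover fully closed, and leave the other things on the bench where they are.

Things in the scene. Friction and masses are not known exactly. Their poses are not given: they have to be found in the camera images.
- stand: fixed dark steel run-out stand carrying a horizontal aluminium wheel (turntable sub-platter) that turns about the vertical axis through this origin, either way, many turns, with light friction (about 0.05 N m), and stays where it is left. Origin on the table under the wheel's axis; x points from the axis to the gauge's feeler, z up.
- rim_top (a point): on the wheel's axis at the height of the rim's top, 48 mm above the table (fixed to the stand). The wheel is a shallow dish 200 mm across, rim 5 mm thick, bored 2 mm off centre: one side of its rim, the high spot, reaches out farthest
- dish (a point): on the wheel's axis at the height of the dish floor, 43 mm above the table (fixed to the stand). Four radial ribs, 6 mm wide, 4 mm high, 22 to 94 mm from the axis, divide the dish in equal quarters. The high spot lies midway between two ribs: when it is at the feeler, one quarter faces the feeler squarely and another lies opposite, centred on the stand's -x
- hub_top (a point): centre of the top of the wheel's black centre knob: a cylinder 40 mm across, top 95 mm above the table, rising 52 mm from the dish floor; grip it from above to turn the wheel
- far_spot (a point): on the dish floor, 68 mm from the wheel's axis on the side away from the feeler (the middle of the quarter opposite, once the high spot is at the feeler). Fixed to the stand, axes as the stand's
- gauge: dial gauge on the stand: round steel case 90 mm across, face up 70 mm above the table, its centre 175 mm from the wheel's axis on the feeler's side, with a feeler stem to the rim. Its origin is the stand's origin. Delicate: do not touch. Its feeler touches the rim 100 mm from the axis and travels 4 mm
- needle (a joint): black needle on the gauge's face, rad, growing clockwise seen from above. At 0 it points along the stand's y. It grows as the rim pushes the feeler out: lowest with the low spot at the feeler, highest with the high spot there, varying as a cosine of the wheel's angle once per turn; what the highest reading is must be found by turning
- case: fixed grey plastic parts case, 148 mm along x, from y = -137 to +117 mm, 33 mm high, origin on the table. Six open cells, three along x by two along y, floor 6 mm above the table, walls 6 mm above that floor; 15 mm beyond them at +y an end wall 32 mm high; from y = -9 to -137 a closed half, top at 33 mm. One brass part stands in each cell, or it is empty
- cells (a point): centre of the floor of the six cells; the cells are 46 mm apart: their centres lie at x = -46, 0, 46 mm and y = -23, 23 mm from it in the case's axes
- cover (a joint): black sliding cover over the cells, m: 0 closed, 0.126 fully open. It slides to the case's -y onto the closed half; needs about 2 N and stays where it is left
- cover_grip (a point): centre of the top of the cover's grip, which moves with the cover: a bar 40 mm along the case's x, 14 mm along its y, 24 mm high, top 61 mm above the table, plate top 37 mm
- block: square brass block 18 x 18 x 22 mm, in one of the cells; not wanted. Origin at the centre of its underside
- disc: thin brass disc 20 mm across and 10 mm high, in one of the cells; not wanted. Origin at the centre of its underside
- reel: reel of solder, 52 mm across, 45 mm high, bystander
- driver: screwdriver lying on the bench near the robot, bystander
- tape: roll of blue tape, 84 mm across, 18 mm high, bystander
- spray: spray can 52 mm across, 160 mm high, bystander
- tub: white plastic tub 70 mm across, 45 mm high, bystander
- loupe: blue-rimmed magnifier with a black handle lying flat, bystander
- board: small green circuit board lying flat, 100 x 75 mm, bystander
- slug1: round brass weight, an upright cylinder 20 mm across and 22 mm high, about 55 g, in one of the cells (2 to 4 such weights are present). Origin at the centre of its underside, z its axis
- slug2: round brass weight, an upright cylinder 20 mm across and 22 mm high, about 55 g, in one of the cells (2 to 4 such weights are present). Origin at the centre of its underside, z its axis
- slug3: round brass weight, an upright cylinder 20 mm across and 22 mm high, about 55 g, in one of the cells (2 to 4 such weights are present). Origin at the centre of its underside, z its axis
- slug4: round brass weight, an upright cylinder 20 mm across and 22 mm high, about 55 g, in one of the cells (2 to 4 such weights are present). Origin at the centre of its underside, z its axis

How it is judged:
By the outcome, as a careful person would: the job done as asked, in the order asked, and still so for the second after the job is handed in, with the robot touching nothing.
Of slug1, slug2, slug3, slug4 only 2 to 4 are there at a start; the rules pass over those that are not, and their reading is None.
At some moment in a run one of slug1, slug2, slug3, slug4 may be knocked a few centimetres aside while the robot is not near it.
Once in a run the grip may slacken for a moment while it holds something.
It also fails if it takes over 210 s, if anything falls off the work surface, if the arm or the gripper's body presses on something with over 40 N, if the wrist force passes 120 N, or if a joint passes its speed limit or range.

ROBOT

A 7-joint arm with a two-finger parallel gripper is mounted at the origin on the work surface. World frame = base frame: x ahead of the robot, y to its left, z up, the work surface at z = 0. Lengths are in m, angles in degrees, forces in N, time in s.
With the tool pointing down it reaches from about 0.425 to 0.875 m from the base axis. Payload 4.7 kg.
Tool frame: the origin (TCP) lies midway between the tips of the shut fingers; the grasp point (between the pads) lies 19 mm behind it; z points along the fingers, y is the line along which they close (so a half turn about z gives the same grasp; the last joint's range is limited). The gripper opens to 87 mm and grips with 3 to 60 N. Pads are 19 mm wide; open, the fingers measure 117 mm over their backs; the gripper's body (75 mm by 190 mm) begins 51 mm behind the grasp point.
Start: joints at [68.933, 18.392, -4.016, 83.108, 1.295, 78.541, -3.26], TCP at [0.242, -0.603, 0.195] pointing down, gripper open.
Joint ranges: [-163.93, 163.93], [-17.29, 119.83], [-79.2, 71.16], [3.27, 140.29], [-89.18, 269.18], [5.43, 117.66], [-154.24, 154.24]. Speed limits (degrees/s): [147.25, 147.25, 180, 180, 180, 180, 180].

INTERFACE

Orientations are given as [roll, pitch, yaw] about the fixed x, y, z axes, in that order (R = Rz(yaw) Ry(pitch) Rx(roll)).
In Python, from cell import env gives the robot as it stands. The module is installed in compiled form; this text tells all that it offers.
- The arm moves only by the tool send_rows, never from a script. Its argument "series" is a list of rows, each an object with "travel": the shift along the tool's x, y, z in cm, a list of three; "dr": the turn, a rotation vector about the tool's x, y, z in degrees, a list of three; "claw": the finger opening in cm, from 0 to 8.7. In form: [{"travel": [tx, ty, tz], "dr": [wx, wy, wz], "claw": claw}, ...]. A call has 1 to 12 rows; each row is the pose to reach, as a shift and turn from the pose commanded when the call began, along the tool's axes at that moment; what a row does not reach only later rows make up. A row lasts 1/12 s, in which the tool goes at most 41.7 mm and 7.16 degrees, less where a joint would pass 70% of its speed; a pose out of reach is approached as far as the arm can. A call with a gripper value outside its range is refused whole. The fingers move at their own pace and stop on an object; "grip_force" is the grip in N (left out, the last holds). Time passes only in rows, so rows that repeat a pose let the fingers close. It gives the time, the measured TCP pose, the force and the opening at its end, in the units of the state.
- env.get_obs(): the state, without advancing time (a new reading comes with each control period).
- env.read_camera(name): name is "side" or "top"; returns the picture (384x512x3 uint8, blue, green, red); there is no depth.
- env.calibration(name): a dict with "fx", "fy", "cx", "cy" (pixels), "cam_to_world" (4x4, takes a point from camera to world coordinates). Camera axes: x right, y down, z forward; pixel columns grow to the right and rows downward; lengths in m; the calibration is good to about 2 mm. A picture is of the moment at which its call begins. calibration takes no time and is no camera call.
- env.sign_off(): hands the job in, once; it reports no verdict.
The state is a dict: "time_s": time; "qpos": joint angles; "joint_velocities": joint speeds; "effort": joint torques, N m; "tool_pos": TCP position; "tool_rot": TCP orientation; "force": force on the tool from outside, world axes, zero at the start; "wrist_torque": the same for the moment, N m; "grip_width": finger opening in m.
Only numpy, scipy, OpenCV 4.12 (cv2) and the standard library are available. Lean on these libraries where they do the work, as an engineer would, in place of code of your own. Each camera call takes 0.05 s, during which the arm holds its last target. There are 200 camera calls.

## Working session

There is one attempt and no reset: what is moved stays moved. The work goes in short steps, Python scripts to look and compute and a tool call to move; the robot and the scene stay as the last step left them, time stands still between calls to the robot, and variables do not carry over. Pictures are saved under pics/ and viewed, on a budget of 14 in all, crops included, one or two more only if the job needs it, and the job is handed in when it is done.

Besides the shell and the picture viewer there is one more tool, called after ">>>" by a JSON object that holds its "op" and its "data", one argument or row to a line. send_rows: Moves the arm, as the interface text tells. Its arguments: {"type":"object","properties":{"series":{"type":"array"},"grip_force":{"type":"number"}},"required":["series"]}

```bash
mkdir -p pics
cat > h.py <<'E'
import numpy as np, cv2
from cell import env
def shot(n,fn=None):
    im=np.array(env.read_camera(n))
    if fn: cv2.imwrite('pics/'+fn,im)
    return im
def ray(n,u,v):
    c=env.calibration(n);T=np.array(c['cam_to_world'])
    return T[:3,3],T[:3,:3]@np.array([(u-c['cx'])/c['fx'],(v-c['cy'])/c['fy'],1])
def px2w(n,u,v,z):
    o,d=ray(n,u,v);return o+d*(z-o[2])/d[2]
def w2px(n,p):
    c=env.calibration(n);T=np.linalg.inv(np.array(c['cam_to_world']))
    q=T[:3,:3]@np.array(p)+T[:3,3];return np.array([c['fx']*q[0]/q[2]+c['cx'],c['fy']*q[1]/q[2]+c['cy']])
E
python3 - <<'E'
from h import *
print(env.get_obs())
for n in('top','side'):
    shot(n,n+'0.png');c=env.calibration(n);print(n,c['fx'],c['fy'],c['cx'],c['cy'],np.round(c['cam_to_world'],3))
E
```

```text
{'time_s': 0.0, 'qpos': array([68.93306188, 18.43726811, -4.01665946, 83.17605618,  1.29596088,
       78.53998939, -3.25900364]), 'joint_velocities': array([ 0.04326178, -0.00602193, -0.05978719,  0.01510781, -0.01174465,
       -0.02091172,  0.01635388]), 'effort': array([ 1.45265824e-05, -4.91295648e+01, -4.04059617e-01, -3.12526917e+01,
       -6.40310207e-02,  4.35569545e-02,  1.50228575e-04]), 'tool_pos': array([ 0.24190513, -0.602652  ,  0.19397191]), 'tool_rot': array([-1.79891989e+02,  6.38488992e-03,  2.18789778e+01]), 'force': array([-1.07831549, -0.5324643 , -0.04311437]), 'wrist_torque': array([ 0.03258232, -0.01638348, -0.0242463 ]), 'grip_width': 0.08676356827153982}
top 390.8700252572775 390.8700252572775 257.9962932444095 192.72270222048908 [[-0.006 -0.996  0.086  0.433]
 [-1.     0.007  0.018 -0.04 ]
 [-0.018 -0.086 -0.996  1.493]
 [ 0.     0.     0.     1.   ]]
side 424.59828872082136 424.59828872082136 252.94011165228142 183.8420166834105 [[-0.899 -0.272  0.343  0.159]
 [-0.438  0.547 -0.713  0.822]
 [ 0.007 -0.791 -0.611  0.819]
 [ 0.     0.     0.     1.   ]]
```

View pics/top0.png

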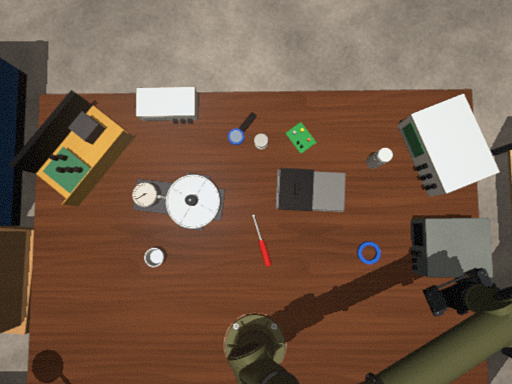

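View pics/side0.png

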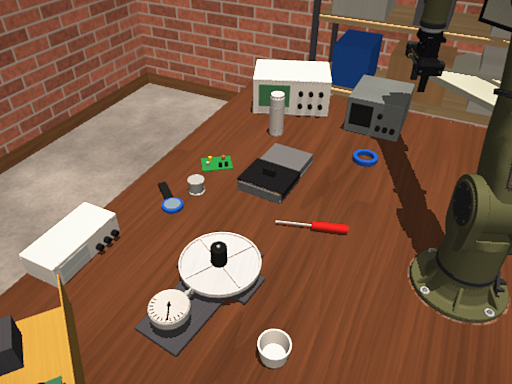

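Run:
```python
from h import *
t=cv2.imread('pics/top0.png');s=cv2.imread('pics/side0.png')
a=cv2.resize(t[165:235,125:355],None,fx=3.4,fy=3.4,interpolation=cv2.INTER_CUBIC)
b=cv2.resize(s[225:345,130:270],None,fx=2.9,fy=2.9,interpolation=cv2.INTER_CUBIC)
c=cv2.resize(s[140:205,230:320],None,fx=4,fy=4,interpolation=cv2.INTER_CUBIC)
out=np.zeros((600,800,3),np.uint8);out[:238,:782]=a;out[245:245+348,:406]=b;out[245:505,420:780]=c
cv2.imwrite('pics/c0.png',out)
# case mask
hsv=cv2.cvtColor(t,cv2.COLOR_BGR2HSV)
m=((hsv[...,1]<60)).astype(np.uint8)*255
roi=np.zeros_like(m);roi[160:222,268:352]=m[160:222,268:352]
for cn in cv2.findContours(roi,0,2)[0]:
    if cv2.contourArea(cn)>500:
        r=cv2.minAreaRect(cn);print(r);[print(p,px2w('top',*p,.033)[:2].round(4)) for p in cv2.boxPoints(r)]
# wheel bright
w=((t.min(2)>140)).astype(np.uint8)*255
for cn in cv2.findContours(w[140:260,120:240],0,2,offset=(120,140))[0]:
    if cv2.contourArea(cn)>200: (u,v),r=cv2.minEnclosingCircle(cn);e=cv2.fitEllipse(cn);print(u,v,r,e,px2w('top',*e[0],.048),px2w('top',*e[0],.07))
```

```text
((310.2792663574219, 189.9139862060547), (68.26473236083984, 40.44947052001953), 2.8624050617218018)
[275.1795  208.40901] [ 0.5    -0.0775]
[277.19946 168.01   ] [ 0.6522 -0.0866]
[345.37903 171.41896] [ 0.6371 -0.3421]
[343.35907 211.81798] [ 0.4857 -0.3309]
147.0 195.0 15.03339672088623 ((144.78555297851562, 194.38677978515625), (22.222375869750977, 26.567646026611328), 93.01512145996094) [0.55495654 0.40846764 0.048     ] [0.55310532 0.40164524 0.07      ]
191.5 200.5 27.72193145751953 ((192.1429901123047, 201.09228515625), (52.811100006103516, 53.78060531616211), 56.594688415527344) [0.52863852 0.23100865 0.048     ] [0.52718791 0.22688744 0.07      ]
```

View pics/c0.png

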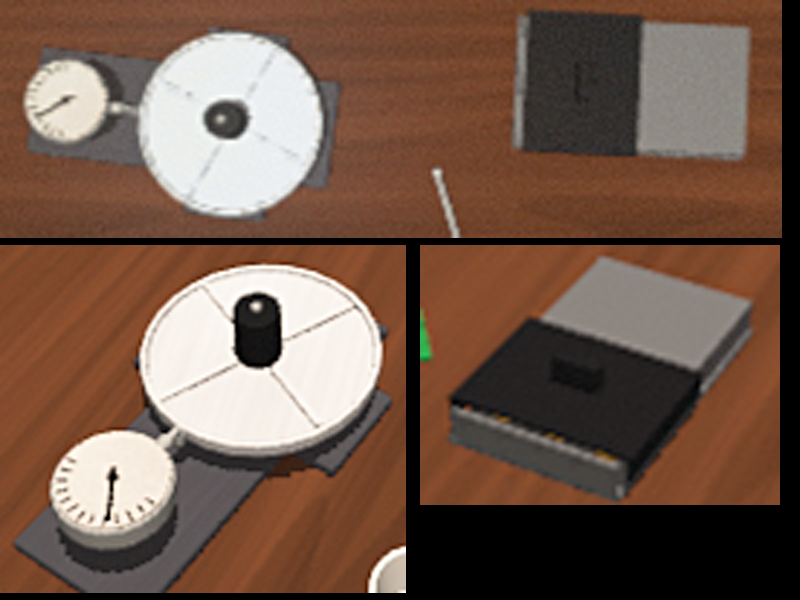

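```bash
cat >> h.py <<'E'
import json,os
def cmd(): return json.load(open('cmd.json'))
def plan(x,y,z,yaw,commit=False):
    c=cmd();d=np.array([x,y,z])-c[:3];a=np.radians(c[3]);X=np.array([np.cos(a),np.sin(a),0]);Y=np.array([np.sin(a),-np.cos(a),0])
    t=np.array([d@X,d@Y,-d[2]])*100;print('travel',t.round(2),'dr z',round(-(yaw-c[3]),1),'rows>=',np.linalg.norm(t)/4.17)
def did(tx,ty,tz,wz=0):
    c=cmd();a=np.radians(c[3]);X=np.array([np.cos(a),np.sin(a),0]);Y=np.array([np.sin(a),-np.cos(a),0])
    p=np.array(c[:3])+(X*tx+Y*ty)/100+np.array([0,0,-tz/100]);json.dump([*p,c[3]-wz],open('cmd.json','w'));print('cmd',p.round(4),c[3]-wz)
def state():
    o=env.get_obs();print('t',round(o['time_s'],2),'pos',o['tool_pos'].round(4),'rot',o['tool_rot'].round(2),'F',o['force'].round(1),'w',round(o['grip_width'],4),'q',o['qpos'].round(0));return o
E
python3 - <<'E'
from h import *
json.dump([.242,-.603,.195,21.88],open('cmd.json','w'))
t=cv2.imread('pics/top0.png');s=cv2.imread('pics/side0.png')
m=np.zeros(t.shape[:2],np.uint8);m[185:215,180:205]=(t.max(2)[185:215,180:205]<90)
ys,xs=np.nonzero(m);print('knob top',xs.min(),xs.max(),ys.min(),ys.max(),px2w('top',xs.mean(),ys.mean(),.075))
m=np.zeros(s.shape[:2],np.uint8);m[225:280,195:245]=(s.max(2)[225:280,195:245]<90)
ys,xs=np.nonzero(m);print('knob side',xs.min(),xs.max(),ys.min(),ys.max(),px2w('side',(xs.min()+xs.max())/2,(ys.min()+ys.max())/2,.069))
w=((s.min(2)>140)).astype(np.uint8)*255
for cn in cv2.findContours(w[200:345,130:270],0,2,offset=(130,200))[0]:
    if cv2.contourArea(cn)>300: e=cv2.fitEllipse(cv2.convexHull(cn));print(e,px2w('side',*e[0],.048),px2w('side',*e[0],.07))
# cover
m=((t.max(2)<70)).astype(np.uint8);m2=np.zeros_like(m);m2[160:222,268:352]=m[160:222,268:352]
r=cv2.minAreaRect(np.argwhere(m2)[:,::-1].astype(np.int32));print(r,px2w('top',*r[0],.037))
plan(.55,-.25,.25,60)
E
```

```text
knob top 186 197 195 205 [0.53146215 0.2282587  0.075     ]
knob side 210 226 242 266 [0.53429979 0.22919094 0.069     ]
((202.64535522460938, 278.53594970703125), (74.66168212890625, 127.83246612548828), 56.58320617675781) [0.53870653 0.29452315 0.048     ] [0.52786363 0.30957424 0.07      ]
((295.7185363769531, 189.19174194335938), (32.96596145629883, 41.27556228637695), 2.602562189102173) [ 0.5711694  -0.15481892  0.037     ]
travel [ 41.74 -21.28  -5.5 ] dr z -38.1 rows>= 11.311677136745951
```

>>> {"op": "send_rows", "data": {
  "series": [
    {"travel": [21, -10.5, -5.5], "dr": [0, 0, -19], "claw": 8.7},
    {"travel": [21, -10.5, -5.5], "dr": [0, 0, -19], "claw": 8.7},
    {"travel": [21, -10.5, -5.5], "dr": [0, 0, -19], "claw": 8.7},
    {"travel": [21, -10.5, -5.5], "dr": [0, 0, -19], "claw": 8.7},
    {"travel": [21, -10.5, -5.5], "dr": [0, 0, -19], "claw": 8.7},
    {"travel": [21, -10.5, -5.5], "dr": [0, 0, -19], "claw": 8.7},
    {"travel": [41.7, -21.3, -5.5], "dr": [0, 0, -38], "claw": 8.7},
    {"travel": [41.7, -21.3, -5.5], "dr": [0, 0, -38], "claw": 8.7},
    {"travel": [41.7, -21.3, -5.5], "dr": [0, 0, -38], "claw": 8.7},
    {"travel": [41.7, -21.3, -5.5], "dr": [0, 0, -38], "claw": 8.7},
    {"travel": [41.7, -21.3, -5.5], "dr": [0, 0, -38], "claw": 8.7},
    {"travel": [41.7, -21.3, -5.5], "dr": [0, 0, -38], "claw": 8.7}
  ]
}}

```text
time_s: 1.1
tool_pos: [0.5524, -0.2446, 0.2498]
tool_rot: [-180.0, -0.2, 60.2]
force: [1.2, 0.6, 0.4]
grip_width: 0.087
```

Run:
```python
from h import *
did(41.7,-21.3,-5.5,-38);state()
plan(.531,.2295,.2,113)
```

```text
cmd [ 0.5496 -0.2499  0.25  ] 59.879999999999995
t 1.1 pos [ 0.5524 -0.2446  0.2498] rot [-1.7997e+02 -1.5000e-01  6.0190e+01] F [1.2 0.6 0.4] w 0.087 q [ 42.  13. -25.  84.   5.  84. -12.]
travel [ 40.54 -25.67   5.  ] dr z -53.1 rows>= 11.568359322715969
```

>>> {"op": "send_rows", "data": {
  "series": [
    {"travel": [20.3, -12.8, 0], "dr": [0, 0, -27], "claw": 8.7},
    {"travel": [20.3, -12.8, 0], "dr": [0, 0, -27], "claw": 8.7},
    {"travel": [20.3, -12.8, 0], "dr": [0, 0, -27], "claw": 8.7},
    {"travel": [20.3, -12.8, 0], "dr": [0, 0, -27], "claw": 8.7},
    {"travel": [20.3, -12.8, 0], "dr": [0, 0, -27], "claw": 8.7},
    {"travel": [20.3, -12.8, 0], "dr": [0, 0, -27], "claw": 8.7},
    {"travel": [40.5, -25.7, 5], "dr": [0, 0, -53], "claw": 8.7},
    {"travel": [40.5, -25.7, 5], "dr": [0, 0, -53], "claw": 8.7},
    {"travel": [40.5, -25.7, 5], "dr": [0, 0, -53], "claw": 8.7},
    {"travel": [40.5, -25.7, 5], "dr": [0, 0, -53], "claw": 8.7},
    {"travel": [40.5, -25.7, 5], "dr": [0, 0, -53], "claw": 8.7},
    {"travel": [40.5, -25.7, 5], "dr": [0, 0, -53], "claw": 8.7}
  ]
}}

```text
time_s: 2.1
tool_pos: [0.5297, 0.2316, 0.1993]
tool_rot: [-180.0, -0.0, 112.9]
force: [0.8, 0.5, 1.1]
grip_width: 0.0873
```

>>> {"op": "send_rows", "data": {
  "series": [
    {"travel": [0, 0, 0], "dr": [0, 0, 0], "claw": 8.7},
    {"travel": [0, 0, 0], "dr": [0, 0, 0], "claw": 8.7}
  ]
}}

```text
time_s: 2.27
tool_pos: [0.529, 0.232, 0.1991]
tool_rot: [-179.9, -0.1, 113.2]
force: [-0.4, 0.0, 0.7]
grip_width: 0.0873
```

Run:
```python
from h import *
did(40.5,-25.7,5,-53);state()
plan(.531,.2295,.062,113)
```

```text
cmd [0.5305 0.2293 0.2   ] 112.88
t 2.27 pos [0.529  0.232  0.1991] rot [-1.7989e+02 -8.0000e-02  1.1322e+02] F [-0.4  0.   0.7] w 0.0873 q [ 14.  15. -47.  92.  11.  78. -11.]
travel [-0.    0.05 13.8 ] dr z -0.1 rows>= 3.309374805918968
```

>>> {"op": "send_rows", "data": {
  "series": [
    {"travel": [0, 0, 3], "dr": [0, 0, 0], "claw": 8.7},
    {"travel": [0, 0, 6], "dr": [0, 0, 0], "claw": 8.7},
    {"travel": [0, 0, 9], "dr": [0, 0, 0], "claw": 8.7},
    {"travel": [0, 0, 11.5], "dr": [0, 0, 0], "claw": 8.7},
    {"travel": [0, 0, 13], "dr": [0, 0, 0], "claw": 8.7},
    {"travel": [0, 0, 13.8], "dr": [0, 0, 0], "claw": 8.7},
    {"travel": [0, 0, 13.8], "dr": [0, 0, 0], "claw": 8.7}
  ]
}}

```text
time_s: 2.85
tool_pos: [0.53, 0.2268, 0.0602]
tool_rot: [-179.8, 0.0, 112.8]
force: [-0.3, 0.0, -0.1]
grip_width: 0.087
```

Run:
```python
from h import *
did(0,0,13.8);state()
t=shot('top');s=shot('side')
a=cv2.resize(t[165:235,125:225],None,fx=4,fy=4,interpolation=cv2.INTER_CUBIC)
b=cv2.resize(s[200:345,120:270],None,fx=2.6,fy=2.6,interpolation=cv2.INTER_CUBIC)
out=np.zeros((390,800,3),np.uint8);out[:280,:400]=a;out[:b.shape[0],405:405+b.shape[1]]=b
cv2.imwrite('pics/c1.png',out)
```

```text
cmd [0.5305 0.2293 0.062 ] 112.88
t 2.85 pos [0.53   0.2268 0.0602] rot [-1.7979e+02  3.0000e-02  1.1275e+02] F [-0.3  0.  -0.1] w 0.087 q [ 12.  22. -45. 101.  17.  64. -16.]
```

View pics/c1.png

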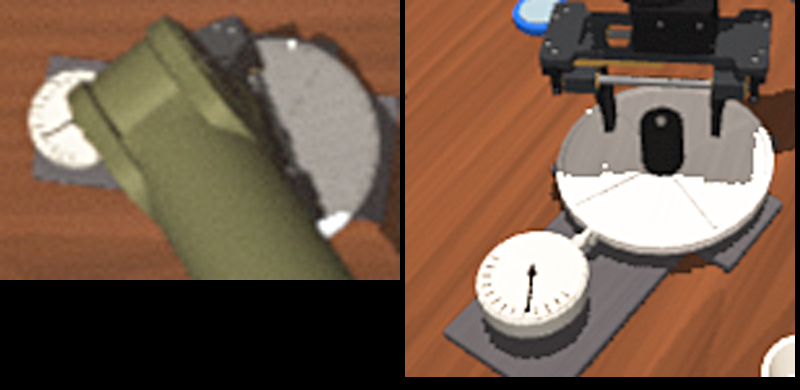

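>>> {"op": "send_rows", "data": {
  "series": [
    {"travel": [0, 0, 0], "dr": [0, 0, 0], "claw": 5},
    {"travel": [0, 0, 0], "dr": [0, 0, 0], "claw": 4.3},
    {"travel": [0, 0, 0], "dr": [0, 0, 0], "claw": 4},
    {"travel": [0, 0, 0], "dr": [0, 0, 0], "claw": 3.6},
    {"travel": [0, 0, 0], "dr": [0, 0, 0], "claw": 3.6},
    {"travel": [0, 0, 0], "dr": [0, 0, 0], "claw": 3.6},
    {"travel": [0, 0, 0], "dr": [0, 0, 0], "claw": 3.6},
    {"travel": [0, 0, 0], "dr": [0, 0, 0], "claw": 3.6}
  ],
  "grip_force": 15
}}

```text
time_s: 3.62
tool_pos: [0.5312, 0.2293, 0.0621]
tool_rot: [179.9, -0.0, 112.9]
force: [6.5, 3.0, -3.8]
grip_width: 0.0423
```

```bash
cat >> h.py <<'E'
GC=None
def gauge(s,dbg=False):
    # needle angle (world deg) from side view; plane z=.07
    g=s.max(2)
    c0=np.array([.5531,.4016])
    us,vs=np.meshgrid(np.arange(140,230),np.arange(270,345))
    P=np.array([px2w('side',u,v,.07)[:2] for u,v in zip(us.ravel(),vs.ravel())])
    G=g[270:345,140:230].ravel().astype(float)
    # centre: bright face pixels
    c=c0
    for k in range(3):
        m=(np.linalg.norm(P-c,axis=1)<.040)
        dk=m&(G<110)
        r=np.linalg.norm(P-c,axis=1)
        if k==0 and dbg:
            w=(r<.06)&(G>150); print('face mean',P[w].mean(0))
    sel=(r<.027)&(G<120);D=P[sel]-c;W=150-G[sel]
    far=np.linalg.norm(D,axis=1)>.008
    v=(D[far]*W[far,None]).sum(0)
    _,_,vt=np.linalg.svd((D-0)*W[:,None]**.5);L=vt[0]*np.sign(vt[0]@v)
    d0=D-np.average(D,axis=0,weights=W)
    _,_,vt=np.linalg.svd(d0*W[:,None]**.5);L2=vt[0]*np.sign(vt[0]@v)
    f=lambda v:np.degrees(np.arctan2(v[1],v[0]))%360
    return round(f(v),1),round(f(L2),1),sel.sum()
E
python3 - <<'E'
from h import *
state();s=shot('side');print(gauge(s,True));print(gauge(cv2.imread('pics/side0.png'),True))
E
```

```text
t 3.62 pos [0.5312 0.2293 0.0621] rot [179.94  -0.   112.88] F [ 6.5  3.  -3.8] w 0.0423 q [ 12.  21. -45. 101.  17.  64. -16.]Traceback (most recent call last):
  File "<stdin>", line 2, in <module>
  File "h.py", line 31, in gauge
    P=np.array([px2w('side',u,v,.07)[:2] for u,v in zip(us.ravel(),vs.ravel())])
                ~~~~^^^^^^^^^^^^^^^^
  File "h.py", line 11, in px2w
    o,d=ray(n,u,v);return o+d*(z-o[2])/d[2]
        ~~~^^^^^^^
  File "h.py", line 8, in ray
    c=env.calibration(n);T=np.array(c['cam_to_world'])
ValueError: time passes only in moves, steps and waits
```

```bash
python3 - <<'E'
s=open('h.py').read()
s=s.replace("def ray(","CAL={n:env.calibration(n) for n in('top','side')}\ndef ray(").replace("    c=env.calibration(n);T","    c=CAL[n];T")
open('h.py','w').write(s)
E
python3 - <<'E'
from h import *
state();s=shot('side');print(gauge(s,True));print(gauge(cv2.imread('pics/side0.png'),True))
E
```

```text
t 3.67 pos [0.5323 0.2298 0.0622] rot [ 1.7979e+02 -2.0000e-02  1.1288e+02] F [ 7.   3.7 -5.1] w 0.04 q [ 12.  21. -45. 101.  17.  64. -16.]
face mean [0.55726074 0.40414599]
(np.float64(111.6), np.float64(119.8), np.int64(18))
face mean [0.5536666  0.40335915]
(np.float64(110.6), np.float64(120.5), np.int64(21))
```

>>> {"op": "send_rows", "data": {
  "series": [
    {"travel": [0, 0.1, 0], "dr": [0, 0, 0], "claw": 3.6},
    {"travel": [0, 0.2, 0], "dr": [0, 0, 0], "claw": 3.6},
    {"travel": [0, 0.2, 0], "dr": [0, 0, 0], "claw": 3.6},
    {"travel": [0, 0.2, 0], "dr": [0, 0, 0], "claw": 3.6}
  ]
}}

```text
time_s: 4.05
tool_pos: [0.5324, 0.2298, 0.0621]
tool_rot: [-180.0, 0.0, 112.9]
force: [-0.4, -1.0, 1.4]
grip_width: 0.0392
```

>>> {"op": "send_rows", "data": {
  "series": [
    {"travel": [0, 0, 0], "dr": [0, 0, 2], "claw": 3.6},
    {"travel": [0, 0, 0], "dr": [0, 0, 5], "claw": 3.6},
    {"travel": [0, 0, 0], "dr": [0, 0, 8], "claw": 3.6},
    {"travel": [0, 0, 0], "dr": [0, 0, 11], "claw": 3.6},
    {"travel": [0, 0, 0], "dr": [0, 0, 14], "claw": 3.6},
    {"travel": [0, 0, 0], "dr": [0, 0, 17], "claw": 3.6},
    {"travel": [0, 0, 0], "dr": [0, 0, 20], "claw": 3.6},
    {"travel": [0, 0, 0], "dr": [0, 0, 22], "claw": 3.6},
    {"travel": [0, 0, 0], "dr": [0, 0, 22], "claw": 3.6},
    {"travel": [0, 0, 0], "dr": [0, 0, 22], "claw": 3.6}
  ]
}}

```text
time_s: 4.88
tool_pos: [0.5328, 0.2299, 0.0621]
tool_rot: [180.0, 0.0, 90.9]
force: [1.2, 0.6, 0.5]
grip_width: 0.0392
```

Run:
```python
from h import *
did(0,.2,0);did(0,0,0,22);state();s=shot('side','s2.png');print(gauge(s))
```

```text
cmd [0.5324 0.2301 0.062 ] 112.88
cmd [0.5324 0.2301 0.062 ] 90.88
t 4.88 pos [0.5328 0.2299 0.0621] rot [179.97   0.    90.93] F [1.2 0.6 0.5] w 0.0392 q [  9.  21. -41. 101.  15.  64. -36.]
(np.float64(77.4), np.float64(88.9), np.int64(20))
```

>>> {"op": "send_rows", "data": {
  "series": [
    {"travel": [0, 0, 0], "dr": [0, 0, -3], "claw": 3.6},
    {"travel": [0, 0, 0], "dr": [0, 0, -7], "claw": 3.6},
    {"travel": [0, 0, 0], "dr": [0, 0, -11], "claw": 3.6},
    {"travel": [0, 0, 0], "dr": [0, 0, -15], "claw": 3.6},
    {"travel": [0, 0, 0], "dr": [0, 0, -19], "claw": 3.6},
    {"travel": [0, 0, 0], "dr": [0, 0, -23], "claw": 3.6},
    {"travel": [0, 0, 0], "dr": [0, 0, -27], "claw": 3.6},
    {"travel": [0, 0, 0], "dr": [0, 0, -31], "claw": 3.6},
    {"travel": [0, 0, 0], "dr": [0, 0, -35], "claw": 3.6},
    {"travel": [0, 0, 0], "dr": [0, 0, -39], "claw": 3.6},
    {"travel": [0, 0, 0], "dr": [0, 0, -43], "claw": 3.6},
    {"travel": [0, 0, 0], "dr": [0, 0, -45], "claw": 3.6}
  ]
}}

```text
time_s: 5.93
tool_pos: [0.5319, 0.2295, 0.0618]
tool_rot: [-179.9, -0.0, 136.1]
force: [-0.7, 0.6, 0.4]
grip_width: 0.0389
```

Run:
```python
from h import *
did(0,0,0,-45);state();s=shot('side','s3.png');print(gauge(s))
```

```text
cmd [0.5324 0.2301 0.062 ] 135.88
t 5.93 pos [0.5319 0.2295 0.0618] rot [-1.7991e+02 -3.0000e-02  1.3610e+02] F [-0.7  0.6  0.4] w 0.0389 q [ 15.  23. -49. 101.  19.  65.   6.]
(np.float64(135.6), np.float64(140.7), np.int64(14))
```

>>> {"op": "send_rows", "data": {
  "series": [
    {"travel": [0, 0, 0], "dr": [0, 0, -3], "claw": 3.6},
    {"travel": [0, 0, 0], "dr": [0, 0, -7], "claw": 3.6},
    {"travel": [0, 0, 0], "dr": [0, 0, -11], "claw": 3.6},
    {"travel": [0, 0, 0], "dr": [0, 0, -15], "claw": 3.6},
    {"travel": [0, 0, 0], "dr": [0, 0, -19], "claw": 3.6},
    {"travel": [0, 0, 0], "dr": [0, 0, -23], "claw": 3.6},
    {"travel": [0, 0, 0], "dr": [0, 0, -27], "claw": 3.6},
    {"travel": [0, 0, 0], "dr": [0, 0, -31], "claw": 3.6},
    {"travel": [0, 0, 0], "dr": [0, 0, -35], "claw": 3.6},
    {"travel": [0, 0, 0], "dr": [0, 0, -39], "claw": 3.6},
    {"travel": [0, 0, 0], "dr": [0, 0, -43], "claw": 3.6},
    {"travel": [0, 0, 0], "dr": [0, 0, -45], "claw": 3.6}
  ]
}}

```text
time_s: 6.98
tool_pos: [0.5315, 0.2286, 0.0618]
tool_rot: [-179.9, -0.2, -179.0]
force: [-1.8, -2.5, 3.3]
grip_width: 0.0388
```

Run:
```python
from h import *
did(0,0,0,-45);state();s=shot('side','s4.png');print(gauge(s))
L=[cv2.imread('pics/'+n)[190:345,130:270] for n in('side0.png','s2.png','s3.png','s4.png')]
L=[cv2.resize(x,None,fx=2,fy=2,interpolation=cv2.INTER_CUBIC)[:300,:270] for x in L]
L=[cv2.resize(cv2.imread('pics/'+n)[265:335,140:220],None,fx=4.5,fy=4,interpolation=cv2.INTER_CUBIC) for n in('side0.png','s2.png','s3.png','s4.png')]
cv2.imwrite('pics/c2.png',np.vstack([np.hstack(L[:2]),np.hstack(L[2:])]))
```

```text
cmd [0.5324 0.2301 0.062 ] 180.88
t 6.98 pos [0.5315 0.2286 0.0618] rot [-1.7986e+02 -1.5000e-01 -1.7899e+02] F [-1.8 -2.5  3.3] w 0.0388 q [ 21.  27. -58. 101.  24.  67.  47.]
(np.float64(172.6), np.float64(171.9), np.int64(17))
```

View pics/c2.png

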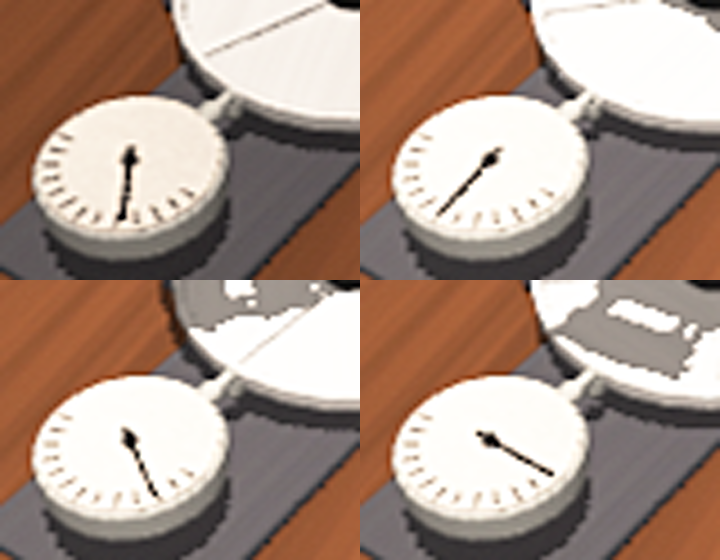

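>>> {"op": "send_rows", "data": {
  "series": [
    {"travel": [0, 0, 0], "dr": [0, 0, 3], "claw": 3.6},
    {"travel": [0, 0, 0], "dr": [0, 0, 7], "claw": 3.6},
    {"travel": [0, 0, 0], "dr": [0, 0, 11], "claw": 3.6},
    {"travel": [0, 0, 0], "dr": [0, 0, 15], "claw": 3.6},
    {"travel": [0, 0, 0], "dr": [0, 0, 19], "claw": 3.6},
    {"travel": [0, 0, 0], "dr": [0, 0, 23], "claw": 3.6},
    {"travel": [0, 0, 0], "dr": [0, 0, 27], "claw": 3.6},
    {"travel": [0, 0, 0], "dr": [0, 0, 31], "claw": 3.6},
    {"travel": [0, 0, 0], "dr": [0, 0, 35], "claw": 3.6},
    {"travel": [0, 0, 0], "dr": [0, 0, 39], "claw": 3.6},
    {"travel": [0, 0, 0], "dr": [0, 0, 43], "claw": 3.6},
    {"travel": [0, 0, 0], "dr": [0, 0, 45], "claw": 3.6}
  ]
}}

```text
time_s: 8.03
tool_pos: [0.5319, 0.2295, 0.0618]
tool_rot: [-179.9, -0.0, 135.6]
force: [-0.7, -1.2, 1.6]
grip_width: 0.039
```

>>> {"op": "send_rows", "data": {
  "series": [
    {"travel": [0, 0, 0], "dr": [0, 0, 3], "claw": 3.6},
    {"travel": [0, 0, 0], "dr": [0, 0, 7], "claw": 3.6},
    {"travel": [0, 0, 0], "dr": [0, 0, 11], "claw": 3.6},
    {"travel": [0, 0, 0], "dr": [0, 0, 15], "claw": 3.6},
    {"travel": [0, 0, 0], "dr": [0, 0, 19], "claw": 3.6},
    {"travel": [0, 0, 0], "dr": [0, 0, 23], "claw": 3.6},
    {"travel": [0, 0, 0], "dr": [0, 0, 27], "claw": 3.6},
    {"travel": [0, 0, 0], "dr": [0, 0, 31], "claw": 3.6},
    {"travel": [0, 0, 0], "dr": [0, 0, 35], "claw": 3.6},
    {"travel": [0, 0, 0], "dr": [0, 0, 39], "claw": 3.6},
    {"travel": [0, 0, 0], "dr": [0, 0, 43], "claw": 3.6},
    {"travel": [0, 0, 0], "dr": [0, 0, 45], "claw": 3.6}
  ]
}}

```text
time_s: 9.03
tool_pos: [0.5328, 0.23, 0.0619]
tool_rot: [180.0, -0.0, 90.6]
force: [0.4, -0.5, -1.2]
grip_width: 0.0391
```

>>> {"op": "send_rows", "data": {
  "series": [
    {"travel": [0, 0, 0], "dr": [0, 0, 3], "claw": 3.6},
    {"travel": [0, 0, 0], "dr": [0, 0, 7], "claw": 3.6},
    {"travel": [0, 0, 0], "dr": [0, 0, 11], "claw": 3.6},
    {"travel": [0, 0, 0], "dr": [0, 0, 15], "claw": 3.6},
    {"travel": [0, 0, 0], "dr": [0, 0, 19], "claw": 3.6},
    {"travel": [0, 0, 0], "dr": [0, 0, 23], "claw": 3.6},
    {"travel": [0, 0, 0], "dr": [0, 0, 27], "claw": 3.6},
    {"travel": [0, 0, 0], "dr": [0, 0, 31], "claw": 3.6},
    {"travel": [0, 0, 0], "dr": [0, 0, 35], "claw": 3.6},
    {"travel": [0, 0, 0], "dr": [0, 0, 39], "claw": 3.6},
    {"travel": [0, 0, 0], "dr": [0, 0, 43], "claw": 3.6},
    {"travel": [0, 0, 0], "dr": [0, 0, 45], "claw": 3.6}
  ]
}}

```text
time_s: 10.03
tool_pos: [0.5338, 0.2296, 0.0619]
tool_rot: [179.9, -0.1, 45.6]
force: [4.1, -0.5, -2.2]
grip_width: 0.0391
```

Run:
```python
from h import *
did(0,0,0,135);state();s=shot('side','s5.png');print(gauge(s))
```

```text
cmd [0.5324 0.2301 0.062 ] 45.879999999999995
t 10.03 pos [0.5338 0.2296 0.0619] rot [ 1.7992e+02 -1.0000e-01  4.5610e+01] F [ 4.1 -0.5 -2.2] w 0.0391 q [  2.  19. -33. 101.  12.  63. -79.]
(np.float64(16.3), np.float64(20.9), np.int64(21))
```

>>> {"op": "send_rows", "data": {
  "series": [
    {"travel": [0, 0, 0], "dr": [0, 0, 3], "claw": 3.6},
    {"travel": [0, 0, 0], "dr": [0, 0, 7], "claw": 3.6},
    {"travel": [0, 0, 0], "dr": [0, 0, 11], "claw": 3.6},
    {"travel": [0, 0, 0], "dr": [0, 0, 15], "claw": 3.6},
    {"travel": [0, 0, 0], "dr": [0, 0, 19], "claw": 3.6},
    {"travel": [0, 0, 0], "dr": [0, 0, 23], "claw": 3.6},
    {"travel": [0, 0, 0], "dr": [0, 0, 27], "claw": 3.6},
    {"travel": [0, 0, 0], "dr": [0, 0, 31], "claw": 3.6},
    {"travel": [0, 0, 0], "dr": [0, 0, 35], "claw": 3.6},
    {"travel": [0, 0, 0], "dr": [0, 0, 39], "claw": 3.6},
    {"travel": [0, 0, 0], "dr": [0, 0, 43], "claw": 3.6},
    {"travel": [0, 0, 0], "dr": [0, 0, 45], "claw": 3.6}
  ]
}}

```text
time_s: 11.08
tool_pos: [0.5342, 0.2286, 0.0619]
tool_rot: [179.9, -0.1, 0.6]
force: [4.5, -2.2, -2.9]
grip_width: 0.0392
```

Run:
```python
from h import *
did(0,0,0,45);state();s=shot('side','s6.png');print(gauge(s))
L=[cv2.resize(cv2.imread('pics/'+n)[200:345,130:270],None,fx=2.8,fy=2.8,interpolation=cv2.INTER_CUBIC) for n in('s5.png','s6.png')]
cv2.imwrite('pics/c3.png',np.hstack(L))
```

```text
cmd [0.5324 0.2301 0.062 ] 0.8799999999999955
t 11.08 pos [0.5342 0.2286 0.0619] rot [ 1.7995e+02 -1.5000e-01  6.4000e-01] F [ 4.5 -2.2 -2.9] w 0.0392 q [  -3.   18.  -27.  101.    9.   63. -122.]
(np.float64(1.0), np.float64(2.5), np.int64(16))
```

View pics/c3.png

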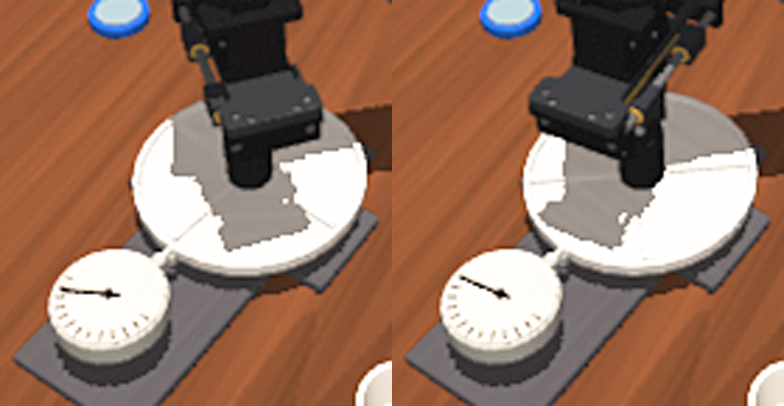

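Run:
```python
from h import *
f=lambda x,y:px2w('side',130+(x-392)/2.8,200+y/2.8,.047)[:2]
A=np.array([.5325,.2297])
for p in[(532,182),(750,165),(643,258)]:
    d=f(*p)-A;print(p,np.degrees(np.arctan2(d[1],d[0])).round(1),np.linalg.norm(d).round(4))
for a,b in[((532,182),(750,165)),((650,215),(643,258))]:
    d=f(*b)-f(*a);print(np.degrees(np.arctan2(d[1],d[0])).round(1))
# gauge face ellipse in side0 (top face by bright/shade boundary) and top
for fn in('s6.png','side0.png'):
    s=cv2.imread('pics/'+fn);hh=s.min(2)
    roi=np.zeros(hh.shape,np.uint8);roi[284:335,140:192]=(hh[284:335,140:192]>(230 if fn=='s6.png' else 190))
    cn=max(cv2.findContours(roi,0,1)[0],key=cv2.contourArea);e=cv2.fitEllipse(cv2.convexHull(cn));print(e,px2w('side',*e[0],.07))
```

```text
(532, 182) 34.7 0.0929
(750, 165) -150.2 0.094
(643, 258) 120.5 0.0934
-147.8
111.9
((170.6363067626953, 303.2928771972656), (33.92474365234375, 51.55341339111328), 51.26782989501953) [0.55378748 0.39640862 0.07      ]
((171.16314697265625, 302.9934387207031), (32.89266586303711, 52.45963668823242), 54.85635757446289) [0.55322684 0.39528596 0.07      ]
```

>>> {"op": "send_rows", "data": {
  "series": [
    {"travel": [0, 0, 0], "dr": [0, 0, 0], "claw": 4.3},
    {"travel": [0, 0, 0], "dr": [0, 0, 0], "claw": 5},
    {"travel": [0, 0, 0], "dr": [0, 0, 0], "claw": 6.5},
    {"travel": [0, 0, 0], "dr": [0, 0, 0], "claw": 7.5},
    {"travel": [0, 0, -2], "dr": [0, 0, 0], "claw": 7.5},
    {"travel": [0, 0, -5], "dr": [0, 0, 0], "claw": 7.5},
    {"travel": [0, 0, -9], "dr": [0, 0, 0], "claw": 7.5},
    {"travel": [0, 0, -12], "dr": [0, 0, 0], "claw": 7.5},
    {"travel": [0, 4, -12], "dr": [0, 0, 0], "claw": 7.5},
    {"travel": [0, 8, -12], "dr": [0, 0, 0], "claw": 7.5},
    {"travel": [0, 12, -12], "dr": [0, 0, 0], "claw": 7.5},
    {"travel": [0, 16, -12], "dr": [0, 0, 0], "claw": 7.5}
  ]
}}

```text
time_s: 12.13
tool_pos: [0.5345, 0.0688, 0.1824]
tool_rot: [-180.0, -0.0, 1.0]
force: [2.4, -0.3, -0.4]
grip_width: 0.075
```

>>> {"op": "send_rows", "data": {
  "series": [
    {"travel": [0, 4, 0], "dr": [0, 0, 0], "claw": 7.5},
    {"travel": [0, 8, 0], "dr": [0, 0, 0], "claw": 7.5},
    {"travel": [0, 12, 0], "dr": [0, 0, 0], "claw": 7.5},
    {"travel": [0, 16, 0], "dr": [0, 0, 0], "claw": 7.5},
    {"travel": [0, 20, 0], "dr": [0, 0, 0], "claw": 7.5},
    {"travel": [0, 24, 0], "dr": [0, 0, 0], "claw": 7.5},
    {"travel": [0, 28, 0], "dr": [0, 0, 0], "claw": 7.5},
    {"travel": [0, 32, 0], "dr": [0, 0, 0], "claw": 7.5},
    {"travel": [0, 36, 0], "dr": [0, 0, 0], "claw": 7.5},
    {"travel": [0, 38, 0], "dr": [0, 0, 0], "claw": 7.5},
    {"travel": [0, 38, 0], "dr": [0, 0, 0], "claw": 7.5}
  ]
}}

```text
time_s: 13.05
tool_pos: [0.5385, -0.3169, 0.1813]
tool_rot: [179.8, 0.1, 0.4]
force: [-0.3, -0.5, 0.4]
grip_width: 0.0749
```

```bash
cat >> h.py <<'E'
def wheel(t,A,z=.047):
    # rib angle mod 90 from top view: resample annulus 30..88 mm about axis A at rib height, darkest direction
    g=cv2.cvtColor(t,cv2.COLOR_BGR2GRAY)
    ths=np.arange(0,360,.5);rs=np.linspace(.035,.085,60)
    U=np.array([[w2px('top',[A[0]+r*np.cos(np.radians(a)),A[1]+r*np.sin(np.radians(a)),z]) for r in rs] for a in ths]).astype(np.float32)
    p=cv2.remap(g,U[...,0],U[...,1],cv2.INTER_CUBIC).mean(1);p=p-cv2.blur(np.tile(p,3)[None].astype(np.float32),(61,1))[0][720:1440]
    res=[]
    for k in range(4):
        f=np.array([min(0,x) for x in p]);
        res.append(f)
    f=np.minimum(p,0);tot=f.reshape(4,180).sum(0);b=np.argmin(cv2.blur(np.tile(tot,3)[None],(9,1))[0][180:360])
    out=[]
    for k in range(4):
        i=(np.arange(-14,15)+b+k*180);w=-f[i%720];out.append((i*w).sum()/w.sum()*.5)
    return np.round(out,1)
E
python3 - <<'E'
from h import *
did(0,16,-12);did(0,38,0);state();t=shot('top','t7.png');s=shot('side','s7.png')
for A in [(.5325,.2297),(.531,.2297),(.5325,.2285)]:print(wheel(t,A),wheel(cv2.imread('pics/top0.png'),A))
print(px2w('top',296.2,189.1,.061),gauge(s))
a=cv2.resize(t[165:235,125:355],None,fx=3.4,fy=3.4,interpolation=cv2.INTER_CUBIC)
b=cv2.resize(s[225:345,130:270],None,fx=2.9,fy=2.9,interpolation=cv2.INTER_CUBIC)
c=cv2.resize(s[140:205,230:320],None,fx=4,fy=4,interpolation=cv2.INTER_CUBIC)
out=np.zeros((600,800,3),np.uint8);out[:238,:782]=a;out[245:245+348,:406]=b;out[245:505,420:780]=c
cv2.imwrite('pics/c4.png',out)
E
```

```text
cmd [0.5348 0.0701 0.182 ] 0.8799999999999955
cmd [ 0.5407 -0.3098  0.182 ] 0.8799999999999955
t 13.05 pos [ 0.5385 -0.3169  0.1813] rot [1.7985e+02 1.0000e-01 4.0000e-01] F [-0.3 -0.5  0.4] w 0.0749 q [ 32.  16.  -5.  88.   2.  76. -63.]
[ 30.8 124.9 213.  298.8] [ 59.1 152.6 241.1 327.8]
[ 30.  123.7 213.8 300.2] [ 58.  151.8 242.4 328.5]
[ 31.7 124.3 212.1 299.5] [ 59.7 151.5 240.5 328.8]
[ 0.56922311 -0.15469368  0.061     ] (np.float64(0.7), np.float64(2.2), np.int64(20))
```

View pics/c4.png

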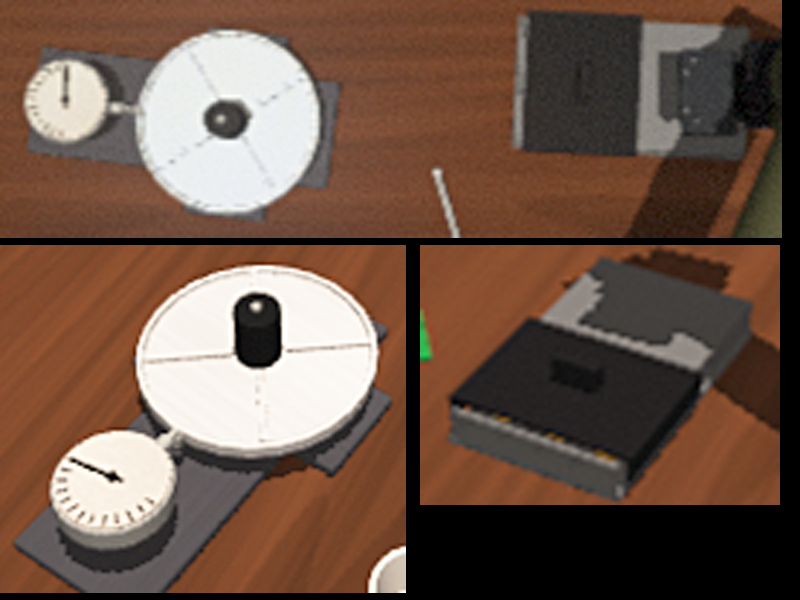

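Run:
```python
from h import *
t=cv2.imread('pics/t7.png').astype(np.float32);t0=cv2.imread('pics/top0.png').astype(np.float32)
g=((t+t0)/2)
# face of gauge: bright mask
m=(g.min(2)>150).astype(np.uint8);r=np.zeros_like(m);r[180:212,128:156]=m[180:212,128:156]
cn=max(cv2.findContours(r,0,1)[0],key=cv2.contourArea);e=cv2.fitEllipse(cn);print('face',e)
F=px2w('top',*e[0],.07)
# wheel rim in both
for im in(t,t0):
    m=(im.min(2)>150).astype(np.uint8);r=np.zeros_like(m);r[165:240,164:230]=m[165:240,164:230]
    cn=max(cv2.findContours(r,0,1)[0],key=cv2.contourArea);e2=cv2.fitEllipse(cn);W=px2w('top',*e2[0],.046);print('wheel',e2,W)
    d=F-W;print('ang',np.degrees(np.arctan2(d[1],d[0])),np.hypot(*d[:2]))
A=np.array([.5325,.2297]);d=F[:2]-A;print(F,'ang tcp-axis',np.degrees(np.arctan2(d[1],d[0])),np.hypot(*d))
# plate edges: dark grey low saturation
hsv=cv2.cvtColor(g.astype(np.uint8),cv2.COLOR_BGR2HSV)
m=((hsv[...,1]<70)&(hsv[...,2]<130)).astype(np.uint8)*255
m[:, :128]=0;m[:,232:]=0;m[:170]=0;m[235:]=0
cn=max(cv2.findContours(cv2.morphologyEx(m,cv2.MORPH_CLOSE,np.ones((3,3))),0,1)[0],key=cv2.contourArea)
print(cv2.minAreaRect(cn))
P=np.array([px2w('top',u,v,.01)[:2] for v,u in np.argwhere(m)])
best=[]
for a in np.arange(75,91,.25):
    R=np.radians(a);x=P@[np.cos(R),np.sin(R)];y=P@[-np.sin(R),np.cos(R)]
    sh=lambda v:np.abs(np.diff(np.histogram(v,np.arange(v.min(),v.max(),.0015))[0])).max()
    best.append((sh(x)+sh(y),a))
print(sorted(best)[-5:])
```

```text
face ((143.8595733642578, 194.16641235351562), (22.29156494140625, 23.20560073852539), 36.68156051635742)
wheel ((191.603515625, 200.48402404785156), (52.67409896850586, 53.341617584228516), 45.05807876586914) [0.53105325 0.23341753 0.046     ]
ang 82.40492900766584 0.17318343712459008
wheel ((192.31439208984375, 201.09036254882812), (52.556968688964844, 53.2938346862793), 55.140052795410156) [0.52877303 0.23074336 0.046     ]
ang 81.78469301365637 0.17614584020825758
[0.5539431  0.40508161 0.07      ] ang tcp-axis 83.02930603913899 0.17668762422613016
((151.82969665527344, 195.7772979736328), (34.626888275146484, 31.322799682617188), 7.594643592834473)
[(np.int64(58), np.float64(90.5)), (np.int64(60), np.float64(90.0)), (np.int64(65), np.float64(89.5)), (np.int64(65), np.float64(89.75)), (np.int64(67), np.float64(90.25))]
```

Run:
```python
from h import *
plan(.5325,.2297,.182,30)
```

```text
travel [ 1.000e-02 -5.396e+01 -0.000e+00] dr z -29.1 rows>= 12.939601855317948
```

>>> {"op": "send_rows", "data": {
  "series": [
    {"travel": [0, -4, 0], "dr": [0, 0, -2], "claw": 7.5},
    {"travel": [0, -8, 0], "dr": [0, 0, -4], "claw": 7.5},
    {"travel": [0, -12, 0], "dr": [0, 0, -7], "claw": 7.5},
    {"travel": [0, -16, 0], "dr": [0, 0, -10], "claw": 7.5},
    {"travel": [0, -20, 0], "dr": [0, 0, -13], "claw": 7.5},
    {"travel": [0, -24, 0], "dr": [0, 0, -16], "claw": 7.5},
    {"travel": [0, -28, 0], "dr": [0, 0, -19], "claw": 7.5},
    {"travel": [0, -32, 0], "dr": [0, 0, -22], "claw": 7.5},
    {"travel": [0, -36, 0], "dr": [0, 0, -25], "claw": 7.5},
    {"travel": [0, -40, 0], "dr": [0, 0, -27], "claw": 7.5},
    {"travel": [0, -44, 0], "dr": [0, 0, -29], "claw": 7.5},
    {"travel": [0, -48, 0], "dr": [0, 0, -29], "claw": 7.5}
  ]
}}

```text
time_s: 14.15
tool_pos: [0.5316, 0.1742, 0.1825]
tool_rot: [-180.0, -0.0, 30.2]
force: [0.9, -0.7, 0.3]
grip_width: 0.0749
```

Run:
```python
from h import *
did(0,-48,0,-29);state();plan(.5325,.2297,.062,29.88)
```

```text
cmd [0.5333 0.1701 0.182 ] 29.879999999999995
t 14.15 pos [0.5316 0.1742 0.1825] rot [-1.800e+02 -3.000e-02  3.018e+01] F [ 0.9 -0.7  0.3] w 0.0749 q [  4.   9. -27.  96.   4.  75. -84.]
travel [ 2.9 -5.2 12. ] dr z -0.0 rows>= 3.2128885876894637
```

>>> {"op": "send_rows", "data": {
  "series": [
    {"travel": [1.5, -2.6, 0], "dr": [0, 0, 0], "claw": 7.5},
    {"travel": [2.9, -5.2, 0], "dr": [0, 0, 0], "claw": 7.5},
    {"travel": [2.9, -5.2, 0], "dr": [0, 0, 0], "claw": 7.5},
    {"travel": [2.9, -5.2, 3], "dr": [0, 0, 0], "claw": 7.5},
    {"travel": [2.9, -5.2, 6], "dr": [0, 0, 0], "claw": 7.5},
    {"travel": [2.9, -5.2, 9], "dr": [0, 0, 0], "claw": 7.5},
    {"travel": [2.9, -5.2, 11], "dr": [0, 0, 0], "claw": 7.5},
    {"travel": [2.9, -5.2, 12], "dr": [0, 0, 0], "claw": 7.5},
    {"travel": [2.9, -5.2, 12], "dr": [0, 0, 0], "claw": 6},
    {"travel": [2.9, -5.2, 12], "dr": [0, 0, 0], "claw": 5}
  ]
}}

```text
time_s: 14.98
tool_pos: [0.5323, 0.2305, 0.0627]
tool_rot: [-180.0, -0.0, 30.0]
force: [0.2, 0.2, 0.0]
grip_width: 0.0681
```

>>> {"op": "send_rows", "data": {
  "series": [
    {"travel": [0, 0, 0], "dr": [0, 0, 0], "claw": 4.2},
    {"travel": [0, 0, 0], "dr": [0, 0, 0], "claw": 3.6},
    {"travel": [0, 0, 0], "dr": [0, 0, 0], "claw": 3.6},
    {"travel": [0, 0, 0], "dr": [0, 0, 0], "claw": 3.6},
    {"travel": [0, 0, 0], "dr": [0, 0, 0], "claw": 3.6},
    {"travel": [0, 0, 0], "dr": [0, 0, 0], "claw": 3.6},
    {"travel": [0, 0, 0], "dr": [0, 0, -1], "claw": 3.6},
    {"travel": [0, 0, 0], "dr": [0, 0, -3], "claw": 3.6},
    {"travel": [0, 0, 0], "dr": [0, 0, -5], "claw": 3.6},
    {"travel": [0, 0, 0], "dr": [0, 0, -6], "claw": 3.6},
    {"travel": [0, 0, 0], "dr": [0, 0, -6], "claw": 3.6},
    {"travel": [0, 0, 0], "dr": [0, 0, -6], "claw": 3.6}
  ],
  "grip_force": 15
}}

```text
time_s: 15.98
tool_pos: [0.5335, 0.2291, 0.0628]
tool_rot: [179.9, -0.1, 35.9]
force: [1.1, -1.6, 5.6]
grip_width: 0.0394
```

>>> {"op": "send_rows", "data": {
  "series": [
    {"travel": [0, 0, 0], "dr": [0, 0, 0], "claw": 4.2},
    {"travel": [0, 0, 0], "dr": [0, 0, 0], "claw": 5},
    {"travel": [0, 0, 0], "dr": [0, 0, 0], "claw": 7},
    {"travel": [0, 0, 0], "dr": [0, 0, 0], "claw": 7.5},
    {"travel": [0, 0, -2], "dr": [0, 0, 0], "claw": 7.5},
    {"travel": [0, 0, -5], "dr": [0, 0, 0], "claw": 7.5},
    {"travel": [0, 0, -9], "dr": [0, 0, 0], "claw": 7.5},
    {"travel": [0, 0, -12], "dr": [0, 0, 0], "claw": 7.5}
  ]
}}

```text
time_s: 16.65
tool_pos: [0.5325, 0.23, 0.184]
tool_rot: [-180.0, -0.0, 35.9]
force: [-0.1, 0.2, 0.5]
grip_width: 0.0734
```

Run:
```python
from h import *
did(2.9,-5.2,12);did(0,0,0,-6);did(0,0,-12);state();plan(.572,-.28,.182,-3)
```

```text
cmd [0.5325 0.2297 0.062 ] 29.879999999999995
cmd [0.5325 0.2297 0.062 ] 35.879999999999995
cmd [0.5325 0.2297 0.182 ] 35.879999999999995
t 16.65 pos [0.5325 0.23   0.184 ] rot [-1.7997e+02 -3.0000e-02  3.5920e+01] F [-0.1  0.2  0.5] w 0.0734 q [  0.  12. -30.  93.   6.  76. -85.]
travel [-26.67  43.61  -0.  ] dr z 38.9 rows>= 12.258639333848366
```

>>> {"op": "send_rows", "data": {
  "series": [
    {"travel": [-2.2, 3.6, 0], "dr": [0, 0, 3], "claw": 7.5},
    {"travel": [-4.4, 7.2, 0], "dr": [0, 0, 6], "claw": 7.5},
    {"travel": [-6.6, 10.8, 0], "dr": [0, 0, 9], "claw": 7.5},
    {"travel": [-8.8, 14.4, 0], "dr": [0, 0, 13], "claw": 7.5},
    {"travel": [-11, 18, 0], "dr": [0, 0, 17], "claw": 7.5},
    {"travel": [-13.2, 21.6, 0], "dr": [0, 0, 21], "claw": 7.5},
    {"travel": [-15.4, 25.2, 0], "dr": [0, 0, 25], "claw": 7.5},
    {"travel": [-17.6, 28.8, 0], "dr": [0, 0, 29], "claw": 7.5},
    {"travel": [-19.8, 32.4, 0], "dr": [0, 0, 33], "claw": 7.5},
    {"travel": [-22, 36, 0], "dr": [0, 0, 36], "claw": 7.5},
    {"travel": [-24.2, 39.6, 0], "dr": [0, 0, 38], "claw": 7.5},
    {"travel": [-26.7, 43.6, 0], "dr": [0, 0, 39], "claw": 7.5}
  ]
}}

```text
time_s: 17.65
tool_pos: [0.571, -0.2706, 0.1817]
tool_rot: [-180.0, 0.0, -3.2]
force: [0.8, -0.0, -0.2]
grip_width: 0.0748
```

Run:
```python
from h import *
did(-26.7,43.6,0,39);state();t=shot('top','t8.png');s=shot('side','s8.png')
for A in [(.5325,.2297),(.5307,.2312)]:w=wheel(t,A);print(w,(w-[0,90,180,270]).mean()+45)
print(gauge(s))
# cover edge and grip in side view: case outline
a=cv2.resize(s[130:210,225:325],None,fx=5,fy=5,interpolation=cv2.INTER_CUBIC)
b=cv2.resize(t[160:220,265:350],None,fx=3.4,fy=3.4,interpolation=cv2.INTER_CUBIC)
out=np.zeros((400,800,3),np.uint8);out[:400,:500]=a;out[:b.shape[0],505:505+b.shape[1]]=b;out=cv2.convertScaleAbs(out,alpha=1.8);cv2.imwrite('pics/c5.png',out)
```

```text
cmd [ 0.5717 -0.2801  0.182 ] -3.1200000000000045
t 17.65 pos [ 0.571  -0.2706  0.1817] rot [-1.7998e+02  2.0000e-02 -3.1900e+00] F [ 0.8 -0.  -0.2] w 0.0748 q [ 29.  17.  -8.  87.   2.  77. -72.]
[ 36.9 130.8 219.3 305.4] 83.1
[ 34.7 130.  221.  305.8] 82.875
(np.float64(0.5), np.float64(1.6), np.int64(22))
```

View pics/c5.png

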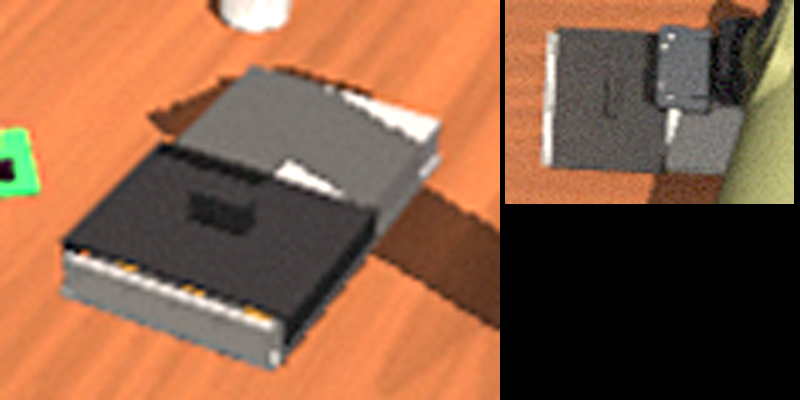

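Run:
```python
from h import *
print(px2w('side',269.4,171.6,.058),px2w('top',296.5,188.8,.061))
for p in[(165,145),(65,240),(280,335),(375,215)]:print('cover corner side',px2w('side',225+p[0]/5,130+p[1]/5,.037)[:2].round(4))
for p in[(560,30),(668,32),(665,170),(555,165)]:print('top',px2w('top',265+(p[0]-505)/3.4,160+p[1]/3.4,.037)[:2].round(4))
plan(.570,-.152,.182,-3.1)
```

```text
[ 0.56741382 -0.14338699  0.058     ] [ 0.57032211 -0.1558102   0.061     ]
cover corner side [ 0.6406 -0.2172]
cover corner side [ 0.6512 -0.0966]
cover corner side [ 0.4972 -0.0708]
cover corner side [ 0.4902 -0.2059]
top [ 0.6484 -0.1014]
top [ 0.6452 -0.2204]
top [ 0.493  -0.2144]
top [ 0.4993 -0.0943]
travel [ -0.87 -12.78  -0.  ] dr z -0.0 rows>= 3.072091013920434
```

>>> {"op": "send_rows", "data": {
  "series": [
    {"travel": [-0.5, -4.2, 0], "dr": [0, 0, 0], "claw": 5},
    {"travel": [-0.9, -8.4, 0], "dr": [0, 0, 0], "claw": 5},
    {"travel": [-0.9, -12.8, 0], "dr": [0, 0, 0], "claw": 5},
    {"travel": [-0.9, -12.8, 0], "dr": [0, 0, 0], "claw": 5},
    {"travel": [-0.9, -12.8, 3.5], "dr": [0, 0, 0], "claw": 5},
    {"travel": [-0.9, -12.8, 7], "dr": [0, 0, 0], "claw": 5},
    {"travel": [-0.9, -12.8, 10.5], "dr": [0, 0, 0], "claw": 5},
    {"travel": [-0.9, -12.8, 13], "dr": [0, 0, 0], "claw": 5},
    {"travel": [-0.9, -12.8, 14], "dr": [0, 0, 0], "claw": 5},
    {"travel": [-0.9, -12.8, 14], "dr": [0, 0, 0], "claw": 5}
  ]
}}

```text
time_s: 18.58
tool_pos: [0.5666, -0.1399, 0.0389]
tool_rot: [-179.9, 0.3, -3.1]
force: [0.0, -0.3, 1.3]
grip_width: 0.0499
```

>>> {"op": "send_rows", "data": {
  "series": [
    {"travel": [0, 0, 0], "dr": [0, 0, 0], "claw": 3},
    {"travel": [0, 0, 0], "dr": [0, 0, 0], "claw": 2},
    {"travel": [0, 0, 0], "dr": [0, 0, 0], "claw": 1},
    {"travel": [0, 0, 0], "dr": [0, 0, 0], "claw": 1},
    {"travel": [0, 0, 0], "dr": [0, 0, 0], "claw": 1},
    {"travel": [0, 0, 0], "dr": [0, 0, 0], "claw": 1},
    {"travel": [0, 0, 0], "dr": [0, 0, 0], "claw": 1},
    {"travel": [0, 0, 0], "dr": [0, 0, 0], "claw": 1}
  ]
}}

```text
time_s: 19.25
tool_pos: [0.5692, -0.1409, 0.0422]
tool_rot: [180.0, -0.0, -3.1]
force: [-0.1, 0.6, 0.5]
grip_width: 0.0114
```

Run:
```python
from h import *
did(-.9,-12.8,14);state()
```

```text
cmd [ 0.5697 -0.1518  0.042 ] -3.1200000000000045
t 19.25 pos [ 0.5692 -0.1409  0.0422] rot [ 1.7999e+02 -2.0000e-02 -3.1300e+00] F [-0.1  0.6  0.5] w 0.0114 q [ 21.  18. -12. 102.   4.  60. -85.]
```

Run:
```python
from h import *
o=env.get_obs();json.dump([*o['tool_pos'].tolist(),float(o['tool_rot'][2])],open('cmd.json','w'))
s=shot('side','s9.png');state()
a=cv2.resize(s[110:210,215:335],None,fx=5,fy=5,interpolation=cv2.INTER_CUBIC);cv2.imwrite('pics/c6.png',cv2.convertScaleAbs(a,alpha=2))
```

```text
t 19.3 pos [ 0.5691 -0.1408  0.0421] rot [179.99   0.    -3.12] F [ 0.5 -0.3 -0.2] w 0.0109 q [ 21.  18. -12. 102.   4.  60. -85.]
```

View pics/c6.png

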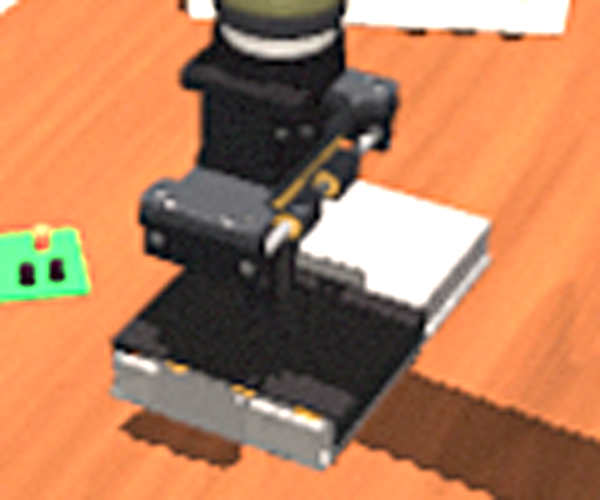

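>>> {"op": "send_rows", "data": {
  "series": [
    {"travel": [0, 0.5, 0], "dr": [0, 0, 0], "claw": 0.8},
    {"travel": [0, 1, 0], "dr": [0, 0, 0], "claw": 0.8},
    {"travel": [0, 1.5, 0], "dr": [0, 0, 0], "claw": 0.8},
    {"travel": [0, 2, 0], "dr": [0, 0, 0], "claw": 0.8},
    {"travel": [0, 2, 0], "dr": [0, 0, 0], "claw": 0.8},
    {"travel": [0, 2, 0], "dr": [0, 0, 0], "claw": 0.8}
  ]
}}

```text
time_s: 19.8
tool_pos: [0.5679, -0.1615, 0.042]
tool_rot: [180.0, 0.0, -3.2]
force: [0.4, -0.1, 0.5]
grip_width: 0.0078
```

Run:
```python
from h import *
did(0,2,0)
s=shot('side','s10.png');state()
s9=cv2.imread('pics/s9.png')
a=np.hstack([cv2.resize(x[140:210,225:320],None,fx=4,fy=4,interpolation=cv2.INTER_CUBIC) for x in(s,)]+[cv2.resize(shot('top')[160:220,265:350],None,fx=4.2,fy=4.666,interpolation=cv2.INTER_CUBIC)]);cv2.imwrite('pics/c7.png',cv2.convertScaleAbs(a,alpha=2.5))
```

```text
cmd [ 0.5681 -0.1608  0.0422] -3.127921931940759
t 19.85 pos [ 0.568  -0.1609  0.042 ] rot [-1.7999e+02  1.0000e-02 -3.1500e+00] F [0.2 0.4 0.1] w 0.0079 q [ 23.  19. -11. 101.   4.  60. -83.]
```

View pics/c7.png

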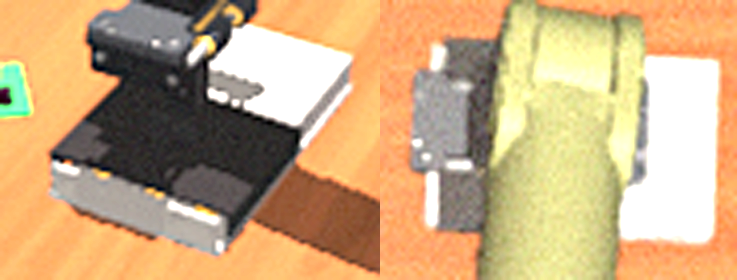

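>>> {"op": "send_rows", "data": {
  "series": [
    {"travel": [0, 0, -4], "dr": [0, 0, 0], "claw": 0.8},
    {"travel": [0, 0, -8], "dr": [0, 0, 0], "claw": 3},
    {"travel": [0, 4, -10], "dr": [0, 0, 0], "claw": 5},
    {"travel": [0, 8, -10], "dr": [0, 0, 0], "claw": 5},
    {"travel": [0, 12, -10], "dr": [0, 0, 0], "claw": 5},
    {"travel": [0, 16, -10], "dr": [0, 0, 0], "claw": 5},
    {"travel": [0, 16, -10], "dr": [0, 0, 0], "claw": 5}
  ]
}}

```text
time_s: 20.48
tool_pos: [0.5555, -0.3321, 0.1419]
tool_rot: [179.6, 0.1, -3.8]
force: [-1.3, -0.9, 0.6]
grip_width: 0.0402
```

Run:
```python
from h import *
did(0,16,-10);state()
print(w2px('side',[.569,-.1408,.042]),w2px('side',[.5693,-.154,.061]),w2px('side',[.5693,-.154,.037]))
s=shot('side','s11.png');t=shot('top','t11.png')
a=cv2.resize(s[140:210,225:320],None,fx=4,fy=4,interpolation=cv2.INTER_CUBIC);b=cv2.resize(t[160:220,265:350],None,fx=4.2,fy=4.666,interpolation=cv2.INTER_CUBIC)
cv2.imwrite('pics/c8.png',cv2.convertScaleAbs(np.hstack([a,b]),alpha=2.5))
```

```text
cmd [ 0.5594 -0.3206  0.1422] -3.127921931940759
t 20.48 pos [ 0.5555 -0.3321  0.1419] rot [ 1.7959e+02  7.0000e-02 -3.8200e+00] F [-1.3 -0.9  0.6] w 0.0402 q [ 33.  20.  -6.  88.   3.  73. -67.]
[268.42401407 176.12882067] [270.28924021 168.82055252] [270.04419956 175.12154261]
```

View pics/c8.png

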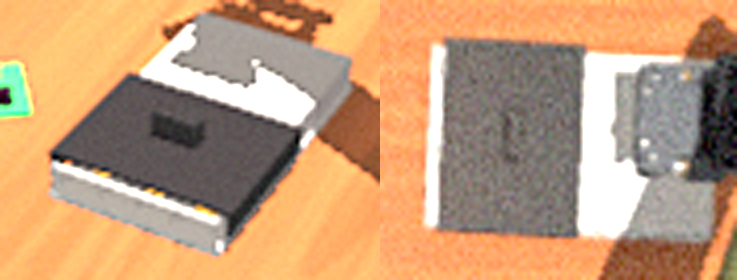

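Run:
```python
from h import *
L=[]
for fn,P in(('s9.png',(.569,-.1408,.042)),('s11.png',(.5555,-.3321,.1419))):
    s=cv2.imread('pics/'+fn);p=w2px('side',P);print(fn,p)
    s=np.clip(255*(s/255.)**.45,0,255).astype(np.uint8)
    a=cv2.resize(s[90:210,225:325],None,fx=4,fy=4,interpolation=cv2.INTER_CUBIC);cv2.circle(a,tuple(int(x) for x in (p-[225,90])*4),3,(0,0,255),-1);L.append(a)
cv2.imwrite('pics/c9.png',np.hstack(L))
```

```text
s9.png [268.42401407 176.12882067]
s11.png [297.48201645 120.84477087]
```

View pics/c9.png

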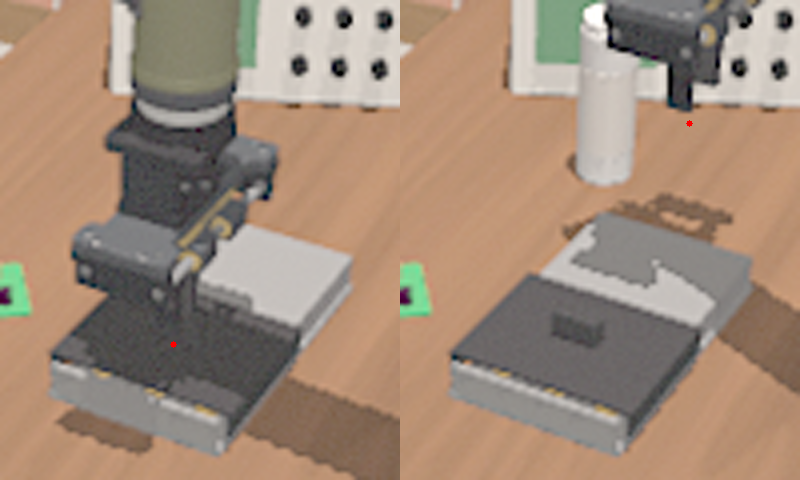

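>>> {"op": "send_rows", "data": {
  "series": [
    {"travel": [0, 0, 0], "dr": [0, 0, 0], "claw": 5},
    {"travel": [0, 0, 0], "dr": [0, 0, 0], "claw": 5},
    {"travel": [0, 0, 0], "dr": [0, 0, 0], "claw": 5}
  ]
}}

```text
time_s: 20.83
tool_pos: [0.5601, -0.3184, 0.1422]
tool_rot: [-180.0, -0.0, -2.9]
force: [-0.7, -0.5, 0.1]
grip_width: 0.0496
```

```bash
cat >> h.py <<'E'
def sync():
    o=env.get_obs();json.dump([*o['tool_pos'].tolist(),float(o['tool_rot'][2])],open('cmd.json','w'))
E
python3 - <<'E'
from h import *
state();plan(.5697,-.154,.06,-3.1)
E
```

```text
t 20.83 pos [ 0.5601 -0.3184  0.1422] rot [-1.7996e+02 -1.0000e-02 -2.9500e+00] F [-0.7 -0.5  0.1] w 0.0496 q [ 32.  19.  -7.  88.   2.  73. -67.]
travel [  0.12 -16.69   8.22] dr z -0.0 rows>= 4.461865129647739
```

>>> {"op": "send_rows", "data": {
  "series": [
    {"travel": [0, -4, 0], "dr": [0, 0, 0], "claw": 5},
    {"travel": [0, -8, 0], "dr": [0, 0, 0], "claw": 5},
    {"travel": [0, -12, 0], "dr": [0, 0, 0], "claw": 5},
    {"travel": [0.1, -15.5, 0], "dr": [0, 0, 0], "claw": 5},
    {"travel": [0.1, -16.7, 0], "dr": [0, 0, 0], "claw": 5},
    {"travel": [0.1, -16.7, 0], "dr": [0, 0, 0], "claw": 5},
    {"travel": [0.1, -16.7, 3], "dr": [0, 0, 0], "claw": 5},
    {"travel": [0.1, -16.7, 6], "dr": [0, 0, 0], "claw": 5},
    {"travel": [0.1, -16.7, 8.5], "dr": [0, 0, 0], "claw": 5},
    {"travel": [0.1, -16.7, 10], "dr": [0, 0, 0], "claw": 5},
    {"travel": [0.1, -16.7, 10], "dr": [0, 0, 0], "claw": 5},
    {"travel": [0.1, -16.7, 10], "dr": [0, 0, 0], "claw": 5}
  ]
}}

```text
time_s: 21.83
tool_pos: [0.5687, -0.1545, 0.0415]
tool_rot: [180.0, 0.1, -3.2]
force: [0.4, -0.6, -0.2]
grip_width: 0.0501
```

>>> {"op": "send_rows", "data": {
  "series": [
    {"travel": [0, 0, 0.15], "dr": [0, 0, 0], "claw": 5},
    {"travel": [0, 0, 0.3], "dr": [0, 0, 0], "claw": 5},
    {"travel": [0, 0, 0.4], "dr": [0, 0, 0], "claw": 5},
    {"travel": [0, 0, 0.4], "dr": [0, 0, 0], "claw": 5}
  ]
}}

```text
time_s: 22.17
tool_pos: [0.57, -0.1541, 0.0389]
tool_rot: [180.0, -0.1, -3.1]
force: [-0.6, 0.0, -0.4]
grip_width: 0.05
```

>>> {"op": "send_rows", "data": {
  "series": [
    {"travel": [0, 0, 0.15], "dr": [0, 0, 0], "claw": 5},
    {"travel": [0, 0, 0.3], "dr": [0, 0, 0], "claw": 5},
    {"travel": [0, 0, 0.4], "dr": [0, 0, 0], "claw": 5},
    {"travel": [0, 0, 0.4], "dr": [0, 0, 0], "claw": 5}
  ]
}}

```text
time_s: 22.5
tool_pos: [0.5692, -0.1538, 0.0337]
tool_rot: [180.0, 0.0, -3.1]
force: [-0.2, -0.5, -0.1]
grip_width: 0.05
```

>>> {"op": "send_rows", "data": {
  "series": [
    {"travel": [0, 0, 0], "dr": [0, 0, 0], "claw": 3},
    {"travel": [0, 0, 0], "dr": [0, 0, 0], "claw": 2},
    {"travel": [0, 0, 0], "dr": [0, 0, 0], "claw": 1.2},
    {"travel": [0, 0, 0], "dr": [0, 0, 0], "claw": 1},
    {"travel": [0, 0, 0], "dr": [0, 0, 0], "claw": 1},
    {"travel": [0, 0, 0], "dr": [0, 0, 0], "claw": 1},
    {"travel": [0, 0, 0], "dr": [0, 0, 0], "claw": 1}
  ]
}}

```text
time_s: 23.08
tool_pos: [0.5694, -0.1539, 0.0341]
tool_rot: [180.0, -0.0, -3.1]
force: [0.1, -0.2, 0.5]
grip_width: 0.0136
```

Run:
```python
from h import *
did(.1,-16.7,10);did(0,0,.8);state()
```

```text
cmd [ 0.5695 -0.1539  0.0422] -3.127921931940759
cmd [ 0.5695 -0.1539  0.0342] -3.127921931940759
t 23.08 pos [ 0.5694 -0.1539  0.0341] rot [179.99  -0.    -3.13] F [ 0.1 -0.2  0.5] w 0.0136 q [ 22.  19. -11. 102.   4.  59. -84.]
```

>>> {"op": "send_rows", "data": {
  "series": [
    {"travel": [0, 0, 0], "dr": [0, 0, 0], "claw": 3},
    {"travel": [0, 0, 0], "dr": [0, 0, 0], "claw": 3},
    {"travel": [0, 0, 0.2], "dr": [0, 0, 0], "claw": 3},
    {"travel": [0, 0, 0.4], "dr": [0, 0, 0], "claw": 3},
    {"travel": [0, 0, 0.6], "dr": [0, 0, 0], "claw": 3},
    {"travel": [0, 0, 0.6], "dr": [0, 0, 0], "claw": 3}
  ]
}}

```text
time_s: 23.58
tool_pos: [0.5689, -0.1538, 0.0274]
tool_rot: [-180.0, 0.1, -3.1]
force: [-0.8, -0.6, -0.4]
grip_width: 0.0295
```

>>> {"op": "send_rows", "data": {
  "series": [
    {"travel": [0, 0, 0.2], "dr": [0, 0, 0], "claw": 3},
    {"travel": [0, 0, 0.4], "dr": [0, 0, 0], "claw": 3},
    {"travel": [0, 0, 0.5], "dr": [0, 0, 0], "claw": 2},
    {"travel": [0, 0, 0.5], "dr": [0, 0, 0], "claw": 1},
    {"travel": [0, 0, 0.5], "dr": [0, 0, 0], "claw": 1},
    {"travel": [0, 0, 0.5], "dr": [0, 0, 0], "claw": 1},
    {"travel": [0, 0, 0.5], "dr": [0, 0, 0], "claw": 1},
    {"travel": [0, 0, 0.5], "dr": [0, 0, 0], "claw": 1}
  ]
}}

```text
time_s: 24.25
tool_pos: [0.5692, -0.1548, 0.0229]
tool_rot: [179.9, 0.0, -3.2]
force: [0.2, -2.7, -1.1]
grip_width: 0.0137
```

Gripped. Slide open along tool +y.

>>> {"op": "send_rows", "data": {
  "series": [
    {"travel": [0, 0.8, 0], "dr": [0, 0, 0], "claw": 1},
    {"travel": [0, 2, 0], "dr": [0, 0, 0], "claw": 1},
    {"travel": [0, 3.5, 0], "dr": [0, 0, 0], "claw": 1},
    {"travel": [0, 5, 0], "dr": [0, 0, 0], "claw": 1},
    {"travel": [0, 6.5, 0], "dr": [0, 0, 0], "claw": 1},
    {"travel": [0, 8, 0], "dr": [0, 0, 0], "claw": 1},
    {"travel": [0, 9.5, 0], "dr": [0, 0, 0], "claw": 1},
    {"travel": [0, 11, 0], "dr": [0, 0, 0], "claw": 1},
    {"travel": [0, 12, 0], "dr": [0, 0, 0], "claw": 1},
    {"travel": [0, 12.6, 0], "dr": [0, 0, 0], "claw": 1},
    {"travel": [0, 12.8, 0], "dr": [0, 0, 0], "claw": 1},
    {"travel": [0, 12.8, 0], "dr": [0, 0, 0], "claw": 1}
  ]
}}

```text
time_s: 25.25
tool_pos: [0.5619, -0.2738, 0.0227]
tool_rot: [-179.4, 0.3, -2.9]
force: [-5.8, 15.4, 5.8]
grip_width: 0.0137
```

>>> {"op": "send_rows", "data": {
  "series": [
    {"travel": [0, 0, 0], "dr": [0, 0, 0], "claw": 1},
    {"travel": [0, 0, 0], "dr": [0, 0, 0], "claw": 1}
  ]
}}

```text
time_s: 25.42
tool_pos: [0.5619, -0.2739, 0.0227]
tool_rot: [-179.4, 0.3, -2.9]
force: [-5.2, 13.7, 5.6]
grip_width: 0.014
```

Run:
```python
from h import *
did(0,0,1.1);did(0,12.8,0);state()
t=shot('top','t12.png');s=shot('side','s12.png')
b=np.hstack([cv2.resize(t[160:220,265:350],None,fx=4.5,fy=5,interpolation=cv2.INTER_CUBIC),cv2.resize(s[140:215,225:320],None,fx=4,fy=4,interpolation=cv2.INTER_CUBIC)])
cv2.imwrite('pics/c10.png',cv2.convertScaleAbs(b,alpha=1.4))
```

```text
cmd [ 0.5695 -0.1539  0.0232] -3.127921931940759
cmd [ 0.5625 -0.2817  0.0232] -3.127921931940759
t 25.42 pos [ 0.5619 -0.2739  0.0227] rot [-179.42    0.27   -2.9 ] F [-5.2 13.7  5.6] w 0.014 q [ 31.  24.  -8.  97.   3.  60. -72.]
```

View pics/c10.png

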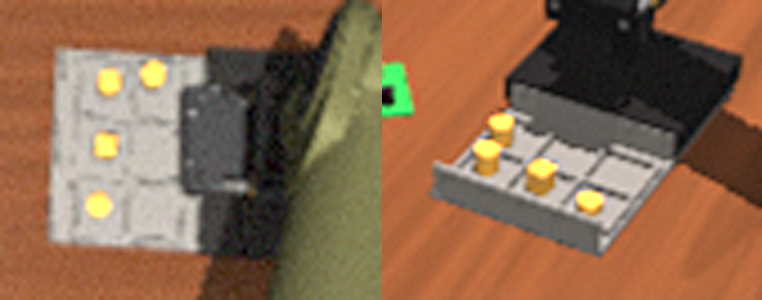

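>>> {"op": "send_rows", "data": {
  "series": [
    {"travel": [0, -0.7, 0], "dr": [0, 0, 0], "claw": 2},
    {"travel": [0, -0.7, 0], "dr": [0, 0, 0], "claw": 3.5},
    {"travel": [0, -0.7, 0], "dr": [0, 0, 0], "claw": 3.5},
    {"travel": [0, -0.7, -3], "dr": [0, 0, 0], "claw": 3.5},
    {"travel": [0, -0.7, -7], "dr": [0, 0, 0], "claw": 3.6},
    {"travel": [0, -0.7, -11], "dr": [0, 0, 0], "claw": 3.6},
    {"travel": [0, -0.7, -14], "dr": [0, 0, 0], "claw": 3.6},
    {"travel": [-4, -0.7, -14], "dr": [0, 0, 0], "claw": 3.6},
    {"travel": [-7, 2, -14], "dr": [0, 0, 0], "claw": 3.6},
    {"travel": [-7, 4, -14], "dr": [0, 0, 0], "claw": 3.6},
    {"travel": [-7, 4, -14], "dr": [0, 0, 0], "claw": 3.6},
    {"travel": [-7, 4, -14], "dr": [0, 0, 0], "claw": 3.6}
  ]
}}

```text
time_s: 26.52
tool_pos: [0.4896, -0.3208, 0.1637]
tool_rot: [179.9, -0.1, -3.4]
force: [0.2, 0.4, 0.2]
grip_width: 0.0357
```

```bash
cat >> h.py <<'E'
def brass(zt=.020,show=True):
    out={}
    for n in('top','side'):
        im=shot(n);hsv=cv2.cvtColor(im,cv2.COLOR_BGR2HSV)
        m=((hsv[...,0]>15)&(hsv[...,0]<35)&(hsv[...,1]>110)&(hsv[...,2]>110)).astype(np.uint8)
        lo,hi=((265,330),(165,220)) if n=='top' else ((180,320),(150,300))
        r=np.zeros_like(m);r[hi[0]:hi[1],lo[0]:lo[1]]=m[hi[0]:hi[1],lo[0]:lo[1]]
        N,_,st,ce=cv2.connectedComponentsWithStats(r)
        out[n]=[(px2w(n,*ce[i],zt)[:2].round(4),tuple(ce[i].round(1)),int(st[i,4])) for i in range(1,N) if st[i,4]>6]
        for q in out[n]:print(n,*q)
    return out
E
python3 - <<'E'
from h import *
did(-7,4,-14);state();brass()
t=shot('top','t13.png');s=shot('side','s13.png')
E
```

```text
cmd [ 0.4904 -0.3178  0.1632] -3.127921931940759
t 26.52 pos [ 0.4896 -0.3208  0.1637] rot [ 1.799e+02 -8.000e-02 -3.390e+00] F [0.2 0.4 0.2] w 0.0357 q [ 36.  12.  -6.  95.   1.  73. -64.]
top [ 0.629  -0.1677] (np.float64(298.6), np.float64(174.4)) 25
top [ 0.6232 -0.1308] (np.float64(288.8), np.float64(176.0)) 23
top [ 0.5744 -0.127 ] (np.float64(288.0), np.float64(188.8)) 23
top [ 0.531  -0.1204] (np.float64(286.4), np.float64(200.3)) 21
side [ 0.7985 -0.1739] (np.float64(209.7), np.float64(157.8)) 18
side [ 0.6265 -0.1484] (np.float64(252.6), np.float64(175.6)) 89
side [ 0.5761 -0.1264] (np.float64(264.2), np.float64(183.7)) 53
side [ 0.5287 -0.1139] (np.float64(276.7), np.float64(190.3)) 31
```

Run:
```python
from h import *
plan(.629,-.168,.16,86.9)
```

```text
travel [ 13.02 -15.72   0.32] dr z -90.0 rows>= 4.894634276116629
```

>>> {"op": "send_rows", "data": {
  "series": [
    {"travel": [1, -1, 0], "dr": [0, 0, -7], "claw": 3.6},
    {"travel": [2, -2, 0], "dr": [0, 0, -14], "claw": 3.6},
    {"travel": [4, -4, 0], "dr": [0, 0, -21], "claw": 3.6},
    {"travel": [6, -6, 0], "dr": [0, 0, -28], "claw": 3.6},
    {"travel": [8, -8, 0], "dr": [0, 0, -35], "claw": 3.6},
    {"travel": [9, -9, 0], "dr": [0, 0, -42], "claw": 3.6},
    {"travel": [10, -11, 0], "dr": [0, 0, -49], "claw": 3.6},
    {"travel": [11, -13, 0], "dr": [0, 0, -56], "claw": 3.6},
    {"travel": [12, -14, 0], "dr": [0, 0, -63], "claw": 3.6},
    {"travel": [12, -14, 0], "dr": [0, 0, -70], "claw": 3.6},
    {"travel": [12, -14, 0], "dr": [0, 0, -77], "claw": 3.6},
    {"travel": [12, -14, 0], "dr": [0, 0, -84], "claw": 3.6}
  ]
}}

```text
time_s: 27.72
tool_pos: [0.6186, -0.1827, 0.1628]
tool_rot: [-180.0, -0.0, 81.4]
force: [-0.2, 0.3, 0.2]
grip_width: 0.0359
```

>>> {"op": "send_rows", "data": {
  "series": [
    {"travel": [0, 0, 0], "dr": [0, 0, -6], "claw": 3.6},
    {"travel": [0, 0, 0], "dr": [0, 0, -6], "claw": 3.6},
    {"travel": [0, 0, 0], "dr": [0, 0, -6], "claw": 3.6}
  ]
}}

```text
time_s: 27.97
tool_pos: [0.6182, -0.1836, 0.1628]
tool_rot: [-180.0, -0.0, 86.8]
force: [-0.1, 0.6, -0.1]
grip_width: 0.036
```

Run:
```python
from h import *
state();sync();plan(.629,-.168,.03,86.9)
```

```text
t 27.97 pos [ 0.6182 -0.1836  0.1628] rot [-1.800e+02 -3.000e-02  8.678e+01] F [-0.1  0.6 -0.1] w 0.036 q [ 32.  20. -22.  86.   8.  76.   5.]
travel [ 1.62  0.99 13.28] dr z -0.1 rows>= 3.218007083776318
```

>>> {"op": "send_rows", "data": {
  "series": [
    {"travel": [1.6, 1, 0], "dr": [0, 0, 0], "claw": 3.8},
    {"travel": [1.6, 1, 3], "dr": [0, 0, 0], "claw": 3.8},
    {"travel": [1.6, 1, 6], "dr": [0, 0, 0], "claw": 3.8},
    {"travel": [1.6, 1, 9], "dr": [0, 0, 0], "claw": 3.8},
    {"travel": [1.6, 1, 12], "dr": [0, 0, 0], "claw": 3.8},
    {"travel": [1.6, 1, 13.3], "dr": [0, 0, 0], "claw": 3.8},
    {"travel": [1.6, 1, 13.3], "dr": [0, 0, 0], "claw": 3.8}
  ]
}}

```text
time_s: 28.55
tool_pos: [0.6258, -0.1682, 0.0261]
tool_rot: [-179.6, -0.1, 86.8]
force: [-0.9, 0.3, 0.2]
grip_width: 0.038
```

>>> {"op": "send_rows", "data": {
  "series": [
    {"travel": [0, 0, 0.5], "dr": [0, 0, 0], "claw": 3.8},
    {"travel": [0, 0, 1], "dr": [0, 0, 0], "claw": 3.8},
    {"travel": [0, 0, 1.5], "dr": [0, 0, 0], "claw": 3.8},
    {"travel": [0, 0, 2], "dr": [0, 0, 0], "claw": 3.8},
    {"travel": [0, 0, 2], "dr": [0, 0, 0], "claw": 3.8}
  ]
}}

```text
time_s: 28.97
tool_pos: [0.6285, -0.1692, 0.0098]
tool_rot: [-180.0, 0.0, 86.9]
force: [-0.4, 0.7, -0.2]
grip_width: 0.0382
```

Run:
```python
from h import *
state();t=shot('top','t14.png');s=shot('side','s14.png')
b=np.hstack([cv2.resize(t[160:220,265:350],None,fx=4.5,fy=5,interpolation=cv2.INTER_CUBIC),cv2.resize(s[140:215,225:320],None,fx=4,fy=4,interpolation=cv2.INTER_CUBIC)])
cv2.imwrite('pics/c11.png',cv2.convertScaleAbs(b,alpha=1.6))
```

```text
t 28.97 pos [ 0.6285 -0.1692  0.0098] rot [-1.7999e+02  1.0000e-02  8.6860e+01] F [-0.4  0.7 -0.2] w 0.0382 q [ 29.  28. -21.  93.  12.  60.   1.]
```

View pics/c11.png

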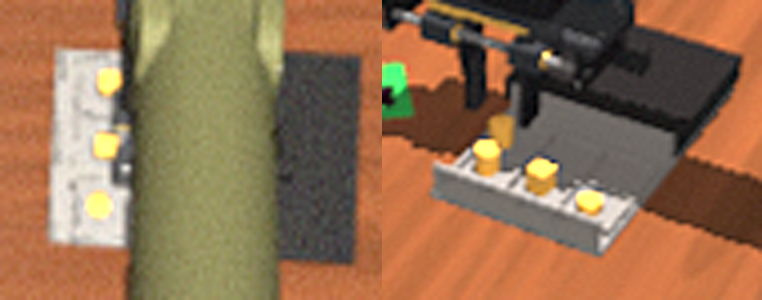

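>>> {"op": "send_rows", "data": {
  "series": [
    {"travel": [0, 0, 0.4], "dr": [0, 0, 0], "claw": 3.8},
    {"travel": [0, 0, 0.8], "dr": [0, 0, 0], "claw": 3.8},
    {"travel": [0, 0, 1.2], "dr": [0, 0, 0], "claw": 3.8},
    {"travel": [0, 0, 1.2], "dr": [0, 0, 0], "claw": 3.8}
  ]
}}

```text
time_s: 29.4
tool_pos: [0.6278, -0.169, -0.0032]
tool_rot: [-179.9, -0.0, 86.9]
force: [-0.3, 0.5, -0.7]
grip_width: 0.038
```

>>> {"op": "send_rows", "data": {
  "series": [
    {"travel": [0, 0, 0.2], "dr": [0, 0, 0], "claw": 3.8},
    {"travel": [0, 0, 0.4], "dr": [0, 0, 0], "claw": 3.8},
    {"travel": [0, 0, 0.4], "dr": [0, 0, 0], "claw": 3.8},
    {"travel": [0, 0, 0.4], "dr": [0, 0, 0], "claw": 3.8}
  ]
}}

```text
time_s: 29.73
tool_pos: [0.6286, -0.1691, -0.0061]
tool_rot: [-180.0, 0.0, 86.9]
force: [0.9, 0.4, -0.3]
grip_width: 0.0379
```

>>> {"op": "send_rows", "data": {
  "series": [
    {"travel": [0, 0, 0.2], "dr": [0, 0, 0], "claw": 3.8},
    {"travel": [0, 0, 0.4], "dr": [0, 0, 0], "claw": 3.8},
    {"travel": [0, 0, 0.4], "dr": [0, 0, 0], "claw": 3.8},
    {"travel": [0, 0, 0.4], "dr": [0, 0, 0], "claw": 3.8}
  ]
}}

```text
time_s: 30.07
tool_pos: [0.6285, -0.1691, -0.0101]
tool_rot: [-180.0, 0.0, 86.9]
force: [-0.7, 0.0, 0.3]
grip_width: 0.0382
```

>>> {"op": "send_rows", "data": {
  "series": [
    {"travel": [0, 0, 0], "dr": [0, 0, 0], "claw": 2.8},
    {"travel": [0, 0, 0], "dr": [0, 0, 0], "claw": 2.2},
    {"travel": [0, 0, 0], "dr": [0, 0, 0], "claw": 1.6},
    {"travel": [0, 0, 0], "dr": [0, 0, 0], "claw": 1.6},
    {"travel": [0, 0, 0], "dr": [0, 0, 0], "claw": 1.6},
    {"travel": [0, 0, 0], "dr": [0, 0, 0], "claw": 1.6},
    {"travel": [0, 0, 0], "dr": [0, 0, 0], "claw": 1.6}
  ],
  "grip_force": 25
}}

```text
time_s: 30.65
tool_pos: [0.6289, -0.1691, -0.0098]
tool_rot: [180.0, 0.0, 86.9]
force: [0.3, -0.4, 0.2]
grip_width: 0.0188
```

Run:
```python
from h import *
state();sync()
```

```text
t 30.65 pos [ 0.6289 -0.1691 -0.0098] rot [1.7998e+02 1.0000e-02 8.6880e+01] F [ 0.3 -0.4  0.2] w 0.0188 q [ 29.  30. -21.  94.  12.  58.   1.]
```

Run:
```python
from h import *
plan(.5218,.1506,.065,82.7)
```

```text
travel [ 31.34 -12.43  -7.48] dr z 4.2 rows>= 8.28271176766135
```

>>> {"op": "send_rows", "data": {
  "series": [
    {"travel": [0, 0, -1.5], "dr": [0, 0, 0], "claw": 1.6},
    {"travel": [0, 0, -4.5], "dr": [0, 0, 0], "claw": 1.6},
    {"travel": [0, 0, -7.5], "dr": [0, 0, 0], "claw": 1.6},
    {"travel": [3, -1.2, -7.5], "dr": [0, 0, 0], "claw": 1.6},
    {"travel": [6.5, -2.5, -7.5], "dr": [0, 0, 1], "claw": 1.6},
    {"travel": [10, -4, -7.5], "dr": [0, 0, 2], "claw": 1.6},
    {"travel": [13.5, -5.3, -7.5], "dr": [0, 0, 3], "claw": 1.6},
    {"travel": [17, -6.7, -7.5], "dr": [0, 0, 4], "claw": 1.6},
    {"travel": [20.5, -8.1, -7.5], "dr": [0, 0, 4], "claw": 1.6},
    {"travel": [24, -9.5, -7.5], "dr": [0, 0, 4], "claw": 1.6},
    {"travel": [27.5, -10.9, -7.5], "dr": [0, 0, 4], "claw": 1.6},
    {"travel": [30, -11.9, -7.5], "dr": [0, 0, 4], "claw": 1.6}
  ]
}}

```text
time_s: 31.65
tool_pos: [0.5243, 0.1407, 0.0652]
tool_rot: [-180.0, -0.0, 83.1]
force: [0.1, -0.2, -1.2]
grip_width: 0.0188
```

>>> {"op": "send_rows", "data": {
  "series": [
    {"travel": [0, 0, 0], "dr": [0, 0, 0], "claw": 1.6},
    {"travel": [0, 0, 0], "dr": [0, 0, 0], "claw": 1.6},
    {"travel": [0, 0, 0], "dr": [0, 0, 0], "claw": 1.6}
  ]
}}

```text
time_s: 31.9
tool_pos: [0.5263, 0.1361, 0.0649]
tool_rot: [180.0, 0.1, 82.9]
force: [0.7, -1.1, -0.7]
grip_width: 0.0185
```

Run:
```python
from h import *
state();sync();plan(.5218,.1506,.028,82.7);brass(.075)
```

```text
t 31.9 pos [0.5263 0.1361 0.0649] rot [1.800e+02 6.000e-02 8.287e+01] F [ 0.7 -1.1 -0.7] w 0.0185 q [ 11.  14. -32. 106.   8.  62. -31.]
travel [ 1.39 -0.63  3.69] dr z 0.2 rows>= 0.9577676116013235
top [ 0.6158 -0.1277] (np.float64(288.9), np.float64(176.1)) 22
top [ 0.5696 -0.1236] (np.float64(288.0), np.float64(188.7)) 24
top [ 0.5276 -0.1173] (np.float64(286.4), np.float64(200.2)) 19
side [ 0.7563 -0.1052] (np.float64(209.1), np.float64(157.7)) 21
side [ 0.5471 -0.0612] (np.float64(264.3), np.float64(183.8)) 50
side [ 0.5038 -0.0508] (np.float64(276.7), np.float64(190.0)) 29
side [0.6008 0.0379] (np.float64(231.4), np.float64(198.2)) 46
side [0.5425 0.067 ] (np.float64(245.6), np.float64(210.7)) 10
side [0.538  0.1222] (np.float64(237.5), np.float64(224.0)) 47
```

>>> {"op": "send_rows", "data": {
  "series": [
    {"travel": [0.7, -0.3, 0], "dr": [0, 0, 0], "claw": 1.6},
    {"travel": [1.4, -0.6, 0], "dr": [0, 0, 0], "claw": 1.6},
    {"travel": [1.4, -0.6, 0], "dr": [0, 0, 0], "claw": 1.6},
    {"travel": [1.4, -0.6, 1.2], "dr": [0, 0, 0], "claw": 1.6},
    {"travel": [1.4, -0.6, 2.4], "dr": [0, 0, 0], "claw": 1.6},
    {"travel": [1.4, -0.6, 3.2], "dr": [0, 0, 0], "claw": 1.6},
    {"travel": [1.4, -0.6, 3.6], "dr": [0, 0, 0], "claw": 1.6},
    {"travel": [1.4, -0.6, 3.6], "dr": [0, 0, 0], "claw": 1.6},
    {"travel": [1.4, -0.6, 3.6], "dr": [0, 0, 0], "claw": 1.6}
  ]
}}

```text
time_s: 32.75
tool_pos: [0.5217, 0.1514, 0.0284]
tool_rot: [-179.9, 0.0, 82.9]
force: [-0.0, 0.4, -0.8]
grip_width: 0.0188
```

Run:
```python
from h import *
state()
s=shot('side','s15.png');cv2.imwrite('pics/c12.png',cv2.resize(s[160:320,140:300],None,fx=3.5,fy=3.5,interpolation=cv2.INTER_CUBIC))
```

```text
t 32.75 pos [0.5217 0.1514 0.0284] rot [-1.7994e+02  1.0000e-02  8.2860e+01] F [-0.   0.4 -0.8] w 0.0188 q [  9.  17. -32. 108.  10.  58. -34.]
```

View pics/c12.png

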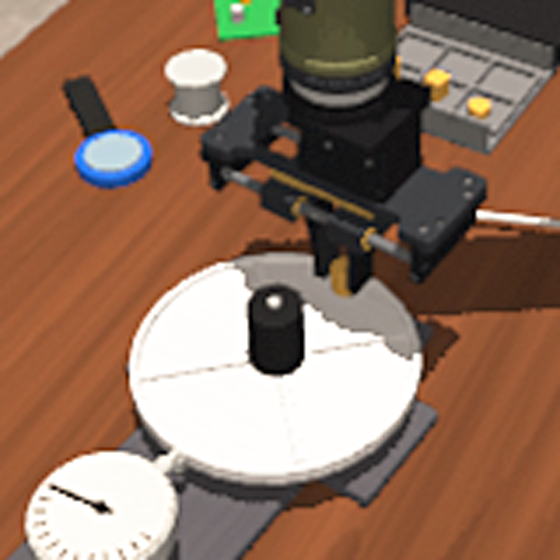

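>>> {"op": "send_rows", "data": {
  "series": [
    {"travel": [0, 0, 0.1], "dr": [0, 0, 0], "claw": 1.6},
    {"travel": [0, 0, 0.1], "dr": [0, 0, 0], "claw": 1.6},
    {"travel": [0, 0, 0.1], "dr": [0, 0, 0], "claw": 2.2},
    {"travel": [0, 0, 0.1], "dr": [0, 0, 0], "claw": 2.8},
    {"travel": [0, 0, 0.1], "dr": [0, 0, 0], "claw": 3.4},
    {"travel": [0, 0, 0.1], "dr": [0, 0, 0], "claw": 3.4},
    {"travel": [0, 0, -1.5], "dr": [0, 0, 0], "claw": 3.4},
    {"travel": [0, 0, -4.5], "dr": [0, 0, 0], "claw": 3.4},
    {"travel": [0, 0, -8], "dr": [0, 0, 0], "claw": 3.4},
    {"travel": [-4, 1.5, -10], "dr": [0, 0, 0], "claw": 3.6},
    {"travel": [-8, 3, -10], "dr": [0, 0, 0], "claw": 3.6},
    {"travel": [-12, 4.5, -10], "dr": [0, 0, 0], "claw": 3.6}
  ]
}}

```text
time_s: 33.8
tool_pos: [0.5518, 0.0336, 0.1317]
tool_rot: [179.7, -0.0, 83.1]
force: [1.8, -0.5, -1.1]
grip_width: 0.0359
```

>>> {"op": "send_rows", "data": {
  "series": [
    {"travel": [-4, 0, 0], "dr": [0, 0, 0], "claw": 3.6},
    {"travel": [-8, 0, 0], "dr": [0, 0, 0], "claw": 3.6},
    {"travel": [-8, 0, 0], "dr": [0, 0, 0], "claw": 3.6}
  ]
}}

```text
time_s: 34.05
tool_pos: [0.5389, -0.0567, 0.1288]
tool_rot: [-180.0, 0.3, 82.1]
force: [1.1, -1.3, 0.1]
grip_width: 0.0359
```

Run:
```python
from h import *
state();sync()
brass(.055);t=shot('top','t16.png');s=shot('side','s16.png')
w=wheel(t,(.5307,.2312));print(w,gauge(s))
plan(.6245,-.131,.11,40)
```

```text
t 34.05 pos [ 0.5389 -0.0567  0.1288] rot [-179.98    0.33   82.14] F [ 1.1 -1.3  0.1] w 0.0359 q [ 25.   9. -24. 103.   4.  69.  -8.]
top [ 0.6187 -0.1324] (np.float64(289.8), np.float64(176.0)) 13
side [ 0.7705 -0.1303] (np.float64(209.7), np.float64(157.8)) 18
side [ 0.6037 -0.0886] (np.float64(250.8), np.float64(178.9)) 45
side [ 0.5579 -0.0849] (np.float64(264.2), np.float64(183.7)) 48
side [ 0.5126 -0.0724] (np.float64(276.6), np.float64(190.4)) 30
side [0.5218 0.1507] (np.float64(238.0), np.float64(238.8)) 68
[ 35.5 130.5 222.  306.7] (np.float64(0.5), np.float64(1.6), np.int64(22))
travel [-6.19  9.49  1.88] dr z 42.1 rows>= 2.7547495198350376
```

Run:
```python
from h import *
print(px2w('side',250.8,178.9,.018),px2w('side',264.2,183.7,.018),px2w('top',288.9,176.1,.022))
sync();plan(.6235,-.131,.11,86.9)
```

```text
[ 0.62513432 -0.13263944  0.018     ] [ 0.5772154  -0.12899011  0.018     ] [ 0.62258492 -0.13092884  0.022     ]
travel [-7.61  9.32  1.91] dr z -3.9 rows>= 2.9216089032935035
```

>>> {"op": "send_rows", "data": {
  "series": [
    {"travel": [-2, 2.5, 0.5], "dr": [0, 0, -2], "claw": 3.4},
    {"travel": [-4, 5, 1], "dr": [0, 0, -4], "claw": 3.4},
    {"travel": [-5.5, 8, 1.8], "dr": [0, 0, -4.8], "claw": 3.4},
    {"travel": [-6.2, 9.4, 1.8], "dr": [0, 0, -4.8], "claw": 3.4},
    {"travel": [-6.2, 9.4, 1.8], "dr": [0, 0, -4.8], "claw": 3.4},
    {"travel": [-6.2, 9.4, 1.8], "dr": [0, 0, -4.8], "claw": 3.4}
  ]
}}

```text
time_s: 34.75
tool_pos: [0.626, -0.1164, 0.1104]
tool_rot: [-179.9, -0.1, 87.8]
force: [-1.0, 0.1, -0.2]
grip_width: 0.034
```

Run:
```python
from h import *
state();sync();plan(.6235,-.131,.02,86.9)
```

```text
t 34.75 pos [ 0.626  -0.1164  0.1104] rot [-1.7993e+02 -1.0000e-01  8.7800e+01] F [-1.   0.1 -0.2] w 0.034 q [ 26.  21. -22.  91.   8.  70.  -0.]
travel [-1.47 -0.19  9.04] dr z 0.9 rows>= 2.1963900847606572
```

>>> {"op": "send_rows", "data": {
  "series": [
    {"travel": [-1.5, -0.1, 0], "dr": [0, 0, 0.9], "claw": 3.4},
    {"travel": [-1.5, -0.1, 0], "dr": [0, 0, 0.9], "claw": 3.4},
    {"travel": [-1.5, -0.1, 3], "dr": [0, 0, 0.9], "claw": 3.4},
    {"travel": [-1.5, -0.1, 6], "dr": [0, 0, 0.9], "claw": 3.4},
    {"travel": [-1.5, -0.1, 8], "dr": [0, 0, 0.9], "claw": 3.4},
    {"travel": [-1.5, -0.1, 9], "dr": [0, 0, 0.9], "claw": 3.4},
    {"travel": [-1.5, -0.1, 9], "dr": [0, 0, 0.9], "claw": 3.4}
  ]
}}

```text
time_s: 35.33
tool_pos: [0.6217, -0.1333, 0.0188]
tool_rot: [-179.7, -0.0, 86.8]
force: [-0.6, -0.0, 0.1]
grip_width: 0.0341
```

>>> {"op": "send_rows", "data": {
  "series": [
    {"travel": [0, 0, 0.6], "dr": [0, 0, 0], "claw": 3.4},
    {"travel": [0, 0, 1.2], "dr": [0, 0, 0], "claw": 3.4},
    {"travel": [0, 0, 1.2], "dr": [0, 0, 0], "claw": 3.4}
  ]
}}

```text
time_s: 35.58
tool_pos: [0.6243, -0.1337, 0.0092]
tool_rot: [180.0, 0.0, 86.8]
force: [0.3, -0.8, -0.7]
grip_width: 0.034
```

Run:
```python
from h import *
state();sync();plan(.624,-.1315,-.01,86.9);brass(.02)
```

```text
t 35.58 pos [ 0.6243 -0.1337  0.0092] rot [1.7997e+02 2.0000e-02 8.6770e+01] F [ 0.3 -0.8 -0.7] w 0.034 q [ 26.  27. -21.  95.  11.  60.  -1.]
travel [ 0.22 -0.05  1.92] dr z -0.1 rows>= 0.4647895673885961
side [ 0.7985 -0.1739] (np.float64(209.7), np.float64(157.8)) 18
side [ 0.6235 -0.1302] (np.float64(250.9), np.float64(179.0)) 42
side [ 0.5757 -0.1252] (np.float64(264.1), np.float64(184.0)) 49
side [ 0.5292 -0.1128] (np.float64(276.4), np.float64(190.4)) 27
side [0.5384 0.1199] (np.float64(238.0), np.float64(238.8)) 68
```

>>> {"op": "send_rows", "data": {
  "series": [
    {"travel": [0.2, 0, 0.5], "dr": [0, 0, 0], "claw": 3.4},
    {"travel": [0.2, 0, 1], "dr": [0, 0, 0], "claw": 3.4},
    {"travel": [0.2, 0, 1.5], "dr": [0, 0, 0], "claw": 3.4},
    {"travel": [0.2, 0, 1.9], "dr": [0, 0, 0], "claw": 3.4},
    {"travel": [0.2, 0, 1.9], "dr": [0, 0, 0], "claw": 3.4},
    {"travel": [0.2, 0, 1.9], "dr": [0, 0, 0], "claw": 2.6},
    {"travel": [0.2, 0, 1.9], "dr": [0, 0, 0], "claw": 2},
    {"travel": [0.2, 0, 1.9], "dr": [0, 0, 0], "claw": 1.6},
    {"travel": [0.2, 0, 1.9], "dr": [0, 0, 0], "claw": 1.6},
    {"travel": [0.2, 0, 1.9], "dr": [0, 0, 0], "claw": 1.6},
    {"travel": [0.2, 0, 1.9], "dr": [0, 0, 0], "claw": 1.6},
    {"travel": [0.2, 0, 1.9], "dr": [0, 0, 0], "claw": 1.6}
  ]
}}

```text
time_s: 36.68
tool_pos: [0.6245, -0.1317, -0.0097]
tool_rot: [180.0, 0.0, 86.8]
force: [0.9, -0.4, 0.6]
grip_width: 0.019
```

Run:
```python
from h import *
state();sync();plan(.5254,.1784,.066,82.7)
```

```text
t 36.68 pos [ 0.6245 -0.1317 -0.0097] rot [1.7997e+02 1.0000e-02 8.6780e+01] F [ 0.9 -0.4  0.6] w 0.019 q [ 26.  28. -20.  96.  11.  58.  -2.]
travel [ 30.41 -11.64  -7.57] dr z 4.1 rows>= 8.015896590849112
```

>>> {"op": "send_rows", "data": {
  "series": [
    {"travel": [0, 0, -1.5], "dr": [0, 0, 0], "claw": 1.6},
    {"travel": [0, 0, -4.5], "dr": [0, 0, 0], "claw": 1.6},
    {"travel": [0, 0, -7.6], "dr": [0, 0, 0], "claw": 1.6},
    {"travel": [3, -1.2, -7.6], "dr": [0, 0, 0], "claw": 1.6},
    {"travel": [6.5, -2.5, -7.6], "dr": [0, 0, 1], "claw": 1.6},
    {"travel": [10, -3.9, -7.6], "dr": [0, 0, 2], "claw": 1.6},
    {"travel": [13.5, -5.2, -7.6], "dr": [0, 0, 3], "claw": 1.6},
    {"travel": [17, -6.5, -7.6], "dr": [0, 0, 4], "claw": 1.6},
    {"travel": [20.5, -7.9, -7.6], "dr": [0, 0, 4], "claw": 1.6},
    {"travel": [24, -9.2, -7.6], "dr": [0, 0, 4], "claw": 1.6},
    {"travel": [27, -10.4, -7.6], "dr": [0, 0, 4], "claw": 1.6},
    {"travel": [29, -11.1, -7.6], "dr": [0, 0, 4], "claw": 1.6}
  ]
}}

```text
time_s: 37.68
tool_pos: [0.5277, 0.1684, 0.0662]
tool_rot: [-180.0, -0.1, 83.0]
force: [-0.6, 1.3, -0.2]
grip_width: 0.0186
```

>>> {"op": "send_rows", "data": {
  "series": [
    {"travel": [0, 0, 0], "dr": [0, 0, 0], "claw": 1.6},
    {"travel": [0, 0, 0], "dr": [0, 0, 0], "claw": 1.6},
    {"travel": [0, 0, 0], "dr": [0, 0, 0], "claw": 1.6}
  ]
}}

```text
time_s: 37.93
tool_pos: [0.53, 0.163, 0.0659]
tool_rot: [180.0, 0.1, 82.7]
force: [-0.2, -0.7, -0.5]
grip_width: 0.0187
```

Run:
```python
from h import *
state();sync();plan(.5254,.1784,.0275,82.7);brass(.055)
```

```text
t 37.93 pos [0.53   0.163  0.0659] rot [1.7999e+02 6.0000e-02 8.2730e+01] F [-0.2 -0.7 -0.5] w 0.0187 q [  7.  15. -30. 105.   9.  62. -34.]
travel [ 1.47 -0.65  3.84] dr z 0.0 rows>= 0.9979299866810072
top [ 0.571 -0.125] (np.float64(288.0), np.float64(188.8)) 23
top [ 0.529  -0.1184] (np.float64(286.4), np.float64(200.2)) 19
side [ 0.7724 -0.1301] (np.float64(209.1), np.float64(157.7)) 21
side [ 0.5578 -0.0842] (np.float64(264.1), np.float64(183.9)) 53
side [ 0.513  -0.0723] (np.float64(276.5), np.float64(190.3)) 32
side [0.6187 0.048 ] (np.float64(224.2), np.float64(204.0)) 54
side [0.6251 0.0681] (np.float64(218.6), np.float64(207.6)) 7
side [0.5576 0.0765] (np.float64(239.0), np.float64(216.8)) 13
side [0.534  0.1426] (np.float64(235.2), np.float64(235.2)) 119
```

>>> {"op": "send_rows", "data": {
  "series": [
    {"travel": [0.7, -0.3, 0], "dr": [0, 0, 0], "claw": 1.6},
    {"travel": [1.5, -0.6, 0], "dr": [0, 0, 0], "claw": 1.6},
    {"travel": [1.5, -0.6, 0], "dr": [0, 0, 0], "claw": 1.6},
    {"travel": [1.5, -0.6, 1.2], "dr": [0, 0, 0], "claw": 1.6},
    {"travel": [1.5, -0.6, 2.4], "dr": [0, 0, 0], "claw": 1.6},
    {"travel": [1.5, -0.6, 3.2], "dr": [0, 0, 0], "claw": 1.6},
    {"travel": [1.5, -0.6, 3.8], "dr": [0, 0, 0], "claw": 1.6},
    {"travel": [1.5, -0.6, 3.8], "dr": [0, 0, 0], "claw": 1.6},
    {"travel": [1.5, -0.6, 3.8], "dr": [0, 0, 0], "claw": 1.6}
  ]
}}

```text
time_s: 38.78
tool_pos: [0.5255, 0.1794, 0.0272]
tool_rot: [-179.9, 0.0, 82.8]
force: [0.5, -0.2, 0.3]
grip_width: 0.019
```

Run:
```python
from h import *
state()
brass(.055)
```

```text
t 38.78 pos [0.5255 0.1794 0.0272] rot [-1.7995e+02  2.0000e-02  8.2760e+01] F [ 0.5 -0.2  0.3] w 0.019 q [  5.  18. -30. 106.  11.  58. -37.]
top [ 0.571 -0.125] (np.float64(288.0), np.float64(188.8)) 23
top [ 0.529  -0.1184] (np.float64(286.4), np.float64(200.2)) 19
side [ 0.7725 -0.1308] (np.float64(209.2), np.float64(157.6)) 22
side [ 0.5578 -0.0842] (np.float64(264.1), np.float64(183.9)) 53
side [ 0.513  -0.0723] (np.float64(276.5), np.float64(190.3)) 32
side [0.5878 0.1121] (np.float64(222.6), np.float64(221.5)) 49
side [0.5292 0.1394] (np.float64(237.5), np.float64(235.0)) 14
side [0.5282 0.1805] (np.float64(230.1), np.float64(245.6)) 43
```

>>> {"op": "send_rows", "data": {
  "series": [
    {"travel": [0, 0, 0], "dr": [0, 0, 0], "claw": 2.2},
    {"travel": [0, 0, 0], "dr": [0, 0, 0], "claw": 2.8},
    {"travel": [0, 0, 0], "dr": [0, 0, 0], "claw": 3.2},
    {"travel": [0, 0, 0], "dr": [0, 0, 0], "claw": 3.2},
    {"travel": [0, 0, -1.5], "dr": [0, 0, 0], "claw": 3.2},
    {"travel": [0, 0, -4.5], "dr": [0, 0, 0], "claw": 3.2},
    {"travel": [0, 0, -8], "dr": [0, 0, 0], "claw": 3.2},
    {"travel": [0, 0, -11], "dr": [0, 0, 0], "claw": 3.4},
    {"travel": [-4, 0.5, -11], "dr": [0, 0, 6], "claw": 3.5},
    {"travel": [-8, 1, -11], "dr": [0, 0, 12], "claw": 3.5},
    {"travel": [-12, 1.5, -11], "dr": [0, 0, 19], "claw": 3.5},
    {"travel": [-16, 2, -11], "dr": [0, 0, 26], "claw": 3.5}
  ]
}}

```text
time_s: 39.88
tool_pos: [0.5253, 0.0169, 0.1386]
tool_rot: [179.9, -0.0, 56.5]
force: [0.3, 0.0, 0.1]
grip_width: 0.0347
```

Run:
```python
from h import *
state();sync();plan(.562,-.274,.13,-3.1)
```

```text
t 39.88 pos [0.5253 0.0169 0.1386] rot [ 1.7992e+02 -2.0000e-02  5.6480e+01] F [0.3 0.  0.1] w 0.0347 q [ 17.   7. -23. 104.   3.  70. -40.]
travel [-22.23  19.12   0.86] dr z 59.6 rows>= 7.034911362783829
```

>>> {"op": "send_rows", "data": {
  "series": [
    {"travel": [-2.2, 1.9, 0], "dr": [0, 0, 6], "claw": 3.5},
    {"travel": [-4.4, 3.8, 0], "dr": [0, 0, 12], "claw": 3.5},
    {"travel": [-6.6, 5.7, 0], "dr": [0, 0, 18], "claw": 3.5},
    {"travel": [-8.8, 7.6, 0], "dr": [0, 0, 24], "claw": 3.5},
    {"travel": [-11, 9.5, 0], "dr": [0, 0, 30], "claw": 3.5},
    {"travel": [-13.2, 11.4, 0], "dr": [0, 0, 36], "claw": 3.5},
    {"travel": [-15.4, 13.3, 0], "dr": [0, 0, 42], "claw": 3.5},
    {"travel": [-17.6, 15.2, 0], "dr": [0, 0, 48], "claw": 3.5},
    {"travel": [-19.8, 17.1, 0], "dr": [0, 0, 53], "claw": 3.5},
    {"travel": [-21.4, 18.4, 0], "dr": [0, 0, 57], "claw": 3.5},
    {"travel": [-22.2, 19.1, 0], "dr": [0, 0, 59.6], "claw": 3.5},
    {"travel": [-22.2, 19.1, 0], "dr": [0, 0, 59.6], "claw": 3.5}
  ]
}}

```text
time_s: 40.88
tool_pos: [0.5627, -0.2758, 0.1377]
tool_rot: [179.9, 0.0, -3.2]
force: [-0.2, -0.2, 1.1]
grip_width: 0.0353
```

>>> {"op": "send_rows", "data": {
  "series": [
    {"travel": [0, 0, 0], "dr": [0, 0, 0], "claw": 3.5},
    {"travel": [0, 0, 0], "dr": [0, 0, 0], "claw": 3.5}
  ]
}}

```text
time_s: 41.05
tool_pos: [0.5638, -0.2701, 0.1379]
tool_rot: [-179.9, 0.0, -2.7]
force: [0.0, 0.5, -0.8]
grip_width: 0.0351
```

Run:
```python
from h import *
state();sync();plan(.562,-.274,.023,-3.1)
t=shot('top','t17.png');s=shot('side','s17.png');w=wheel(t,(.5307,.2312));print(w,(w-[0,90,180,270]).mean()+45,gauge(s));brass(.055)
```

```text
t 41.05 pos [ 0.5638 -0.2701  0.1379] rot [-1.7994e+02  1.0000e-02 -2.6600e+00] F [ 0.   0.5 -0.8] w 0.0351 q [ 29.  17.  -7.  91.   2.  72. -71.]
travel [-0.16  0.4  11.49] dr z 0.4 rows>= 2.7571732897515266
[ 36.9 132.2 223.1 307.7] 84.975 (np.float64(0.5), np.float64(2.1), np.int64(21))
top [ 0.571 -0.125] (np.float64(288.0), np.float64(188.8)) 23
top [ 0.5288 -0.118 ] (np.float64(286.2), np.float64(200.2)) 20
side [ 0.7705 -0.1303] (np.float64(209.7), np.float64(157.8)) 18
side [ 0.5578 -0.0849] (np.float64(264.2), np.float64(183.7)) 53
side [ 0.5125 -0.0729] (np.float64(276.7), np.float64(190.3)) 31
side [0.5248 0.1646] (np.float64(234.4), np.float64(241.9)) 126
```

>>> {"op": "send_rows", "data": {
  "series": [
    {"travel": [-0.1, 0.4, 0], "dr": [0, 0, 0.4], "claw": 3.5},
    {"travel": [-0.1, 0.4, 3], "dr": [0, 0, 0.4], "claw": 3.5},
    {"travel": [-0.1, 0.4, 6], "dr": [0, 0, 0.4], "claw": 3.5},
    {"travel": [-0.1, 0.4, 8], "dr": [0, 0, 0.4], "claw": 3.5},
    {"travel": [-0.1, 0.4, 9.5], "dr": [0, 0, 0.4], "claw": 3.5},
    {"travel": [-0.1, 0.4, 10.5], "dr": [0, 0, 0.4], "claw": 3.5},
    {"travel": [-0.1, 0.4, 11.3], "dr": [0, 0, 0.4], "claw": 3.5},
    {"travel": [-0.1, 0.4, 11.3], "dr": [0, 0, 0.4], "claw": 3.5}
  ]
}}

```text
time_s: 41.92
tool_pos: [0.5615, -0.2754, 0.0236]
tool_rot: [-180.0, 0.1, -3.2]
force: [-0.5, 0.7, 0.4]
grip_width: 0.0349
```

>>> {"op": "send_rows", "data": {
  "series": [
    {"travel": [0, 0, 0], "dr": [0, 0, 0], "claw": 2.5},
    {"travel": [0, 0, 0], "dr": [0, 0, 0], "claw": 1.8},
    {"travel": [0, 0, 0], "dr": [0, 0, 0], "claw": 1},
    {"travel": [0, 0, 0], "dr": [0, 0, 0], "claw": 1},
    {"travel": [0, 0, 0], "dr": [0, 0, 0], "claw": 1},
    {"travel": [0, 0, 0], "dr": [0, 0, 0], "claw": 1},
    {"travel": [0, 0, 0], "dr": [0, 0, 0], "claw": 1}
  ]
}}

```text
time_s: 42.5
tool_pos: [0.5633, -0.2742, 0.026]
tool_rot: [-179.9, -0.1, -3.2]
force: [-0.7, 4.4, 5.9]
grip_width: 0.0134
```

>>> {"op": "send_rows", "data": {
  "series": [
    {"travel": [0, -0.8, 0], "dr": [0, 0, 0], "claw": 1},
    {"travel": [0, -2, 0], "dr": [0, 0, 0], "claw": 1},
    {"travel": [0, -3.5, 0], "dr": [0, 0, 0], "claw": 1},
    {"travel": [0, -5, 0], "dr": [0, 0, 0], "claw": 1},
    {"travel": [0, -6.5, 0], "dr": [0, 0, 0], "claw": 1},
    {"travel": [0, -8, 0], "dr": [0, 0, 0], "claw": 1},
    {"travel": [0, -9.5, 0], "dr": [0, 0, 0], "claw": 1},
    {"travel": [0, -11, 0], "dr": [0, 0, 0], "claw": 1},
    {"travel": [0, -12, 0], "dr": [0, 0, 0], "claw": 1},
    {"travel": [0, -12.6, 0], "dr": [0, 0, 0], "claw": 1},
    {"travel": [0, -12.9, 0], "dr": [0, 0, 0], "claw": 1},
    {"travel": [0, -12.9, 0], "dr": [0, 0, 0], "claw": 1}
  ]
}}

```text
time_s: 43.5
tool_pos: [0.571, -0.1484, 0.026]
tool_rot: [179.8, -0.2, -3.2]
force: [3.5, -4.9, 5.0]
grip_width: 0.0132
```

>>> {"op": "send_rows", "data": {
  "series": [
    {"travel": [0, 0, 0], "dr": [0, 0, 0], "claw": 1},
    {"travel": [0, 0, 0], "dr": [0, 0, 0], "claw": 1}
  ]
}}

```text
time_s: 43.67
tool_pos: [0.571, -0.1484, 0.026]
tool_rot: [179.9, -0.2, -3.3]
force: [2.9, -4.4, 5.7]
grip_width: 0.0135
```

>>> {"op": "send_rows", "data": {
  "series": [
    {"travel": [0, -0.3, 0], "dr": [0, 0, 0], "claw": 1},
    {"travel": [0, -0.6, 0], "dr": [0, 0, 0], "claw": 1},
    {"travel": [0, -0.6, 0], "dr": [0, 0, 0], "claw": 1}
  ]
}}

```text
time_s: 43.92
tool_pos: [0.571, -0.1484, 0.026]
tool_rot: [179.5, -0.2, -3.4]
force: [3.9, -13.0, 2.9]
grip_width: 0.0137
```

>>> {"op": "send_rows", "data": {
  "series": [
    {"travel": [0, 0.4, 0], "dr": [0, 0, 0], "claw": 2},
    {"travel": [0, 0.5, 0], "dr": [0, 0, 0], "claw": 3.5},
    {"travel": [0, 0.5, 0], "dr": [0, 0, 0], "claw": 3.5},
    {"travel": [0, 0.5, -3], "dr": [0, 0, 0], "claw": 3.5},
    {"travel": [0, 0.5, -7], "dr": [0, 0, 0], "claw": 3.5},
    {"travel": [0, 0.5, -11], "dr": [0, 0, 0], "claw": 3.5},
    {"travel": [0, 4, -12], "dr": [0, 0, 0], "claw": 3.5},
    {"travel": [0, 8, -12], "dr": [0, 0, 0], "claw": 3.5},
    {"travel": [0, 12, -12], "dr": [0, 0, 0], "claw": 3.5},
    {"travel": [0, 16, -12], "dr": [0, 0, 0], "claw": 3.5},
    {"travel": [0, 20, -12], "dr": [0, 0, 0], "claw": 3.5},
    {"travel": [0, 20, -12], "dr": [0, 0, 0], "claw": 3.5}
  ]
}}

```text
time_s: 44.92
tool_pos: [0.5541, -0.3505, 0.1434]
tool_rot: [179.7, 0.2, -3.9]
force: [-1.7, -1.3, -1.4]
grip_width: 0.0346
```

Run:
```python
from h import *
state()
t=shot('top','t18.png');s=shot('side','s18.png');w=wheel(t,(.5307,.2312));print(w,(w-[0,90,180,270]).mean()+45,gauge(s))
b=cv2.resize(s[140:345,130:330],None,fx=2.6,fy=2.6,interpolation=cv2.INTER_CUBIC)
c=cv2.resize(t[165:235,160:230],None,fx=4,fy=4,interpolation=cv2.INTER_CUBIC);d=cv2.resize(t[160:222,265:335],None,fx=4,fy=4,interpolation=cv2.INTER_CUBIC)
out=np.zeros((540,800,3),np.uint8);out[:b.shape[0],:520]=b;out[:280,520:]=c;out[285:285+248,520:]=cv2.convertScaleAbs(d,alpha=1.6)
cv2.imwrite('pics/c14.png',out)
```

```text
t 44.92 pos [ 0.5541 -0.3505  0.1434] rot [179.72   0.23  -3.86] F [-1.7 -1.3 -1.4] w 0.0346 q [ 32.  21.  -3.  86.   1.  73. -65.]
[ 36.5 132.  222.7 307.6] 84.7 (np.float64(0.5), np.float64(2.1), np.int64(21))
```

View pics/c14.png

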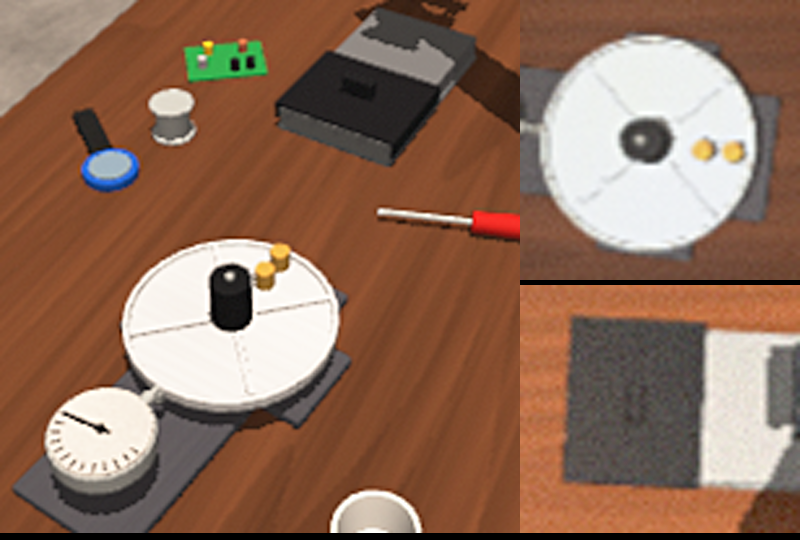

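>>> {"op": "send_rows", "data": {
  "series": [
    {"travel": [0, 0, 0], "dr": [0, 0, 0], "claw": 3.5},
    {"travel": [0, 0, 0], "dr": [0, 0, 0], "claw": 3.5},
    {"travel": [0, 0, 0], "dr": [0, 0, 0], "claw": 3.5}
  ]
}}

```text
time_s: 45.27
tool_pos: [0.5594, -0.3381, 0.1448]
tool_rot: [-179.9, 0.0, -3.0]
force: [0.4, 0.3, -0.9]
grip_width: 0.0347
```

Run:
```python
from h import *
brass(.055);print(env.sign_off())
```

```text
side [ 0.771  -0.1303] (np.float64(209.5), np.float64(157.8)) 19
side [0.5247 0.1647] (np.float64(234.4), np.float64(242.0)) 126
the job is handed in; nothing more can be done
None
```

I turned the wheel by its knob until the gauge showed the high spot at the feeler. Then I opened the case and stood both full-height round weights in the opposite quarter. The square block and thin disc stayed in the case, and I closed the cover and handed the job in at about 45 s of robot time. No verdict was reported.

**Last checks**
- **Weights:** both stand upright in line in the quarter opposite the feeler. I saw only two such weights in the case, and the other two cells looked empty.
- **Gauge:** the needle was still at its highest reading.
- **Cover:** it stopped against its end (13 N) and no gap showed in the picture. It appears to have been about 6 mm open at the start.
- **Clearance:** the robot was touching nothing, and the bystanders visible in the last picture were where they had been; the tape and spray can were not in it.

**What disagreed**
- **Wheel angle:** the ribs put the high spot at about 84.7°, against my estimate of 82.4–83° for the feeler. It read about 83° before the weights went in, so placing them seems to have turned the wheel by about 2°. The needle cannot show a difference that small, so I left it.
- **Tool height:** the fingertips sat about 20–27 mm above the reported tool point. The first grab at the cover grip closed on nothing because of this, and I lowered the tool for every later grasp.
- **Pictures:** I viewed 16, two over the budget of 14.

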